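# Close the bench test kiln and click its programme selector to the seventh mark

### The arm

A 6-joint arm with a two-finger parallel gripper is mounted at the origin on a cart in front of the work surface, level with it; the furniture and walls round the work are solid. World frame = base frame: x ahead of the robot, y to its left, z up, the work surface at z = 0. Lengths are in m, angles in rad, forces in N, time in s.
With the tool pointing down it reaches from about 0.35 to 0.775 m from the base axis. Payload 7.3 kg.
Tool frame: the origin (TCP) lies at the very end of the fingers, on their centre line; the grasp point (between the pads) lies 19 mm behind it; x points along the fingers, y is the direction in which the jaws open and shut, and the axes are right-handed (so a half turn about x gives the same grasp; the last joint's range is limited). The gripper opens to 92 mm and grips with 3 to 60 N. Pads are 19 mm wide; open, the fingers measure 130 mm over their backs; the gripper's body (75 mm by 190 mm) begins 47 mm behind the grasp point.
Start: joints at [-1.312, 0.342, 1.524, -0, 1.275, -0.146], TCP at [0.207, -0.483, 0.197] pointing down, gripper open.
Joint ranges: [-2.53, 2.53], [-0.77, 2.02], [0.04, 2.7], [-1, 4.14], [0.28, 2.66], [-3.11, 3.11]. Speed limits (rad/s): [2.57, 2.57, 3.14, 3.14, 3.14, 3.14].

### API

Orientations are given as [roll, pitch, yaw] about the fixed x, y, z axes, in that order (R = Rz(yaw) Ry(pitch) Rx(roll)).
In Python, from cell import robot gives the robot as it stands.
- The arm moves only by the tool play_rows, never from a script. Its argument "moves" is a list that holds one entry, the list of rows, each a list of 5 numbers: the shift along the tool's x, y, z in m, then the turn about the tool's x in degrees, then the opening, from -1 (shut) to 1 (fully open), so that 0 is half open. A call has exactly 10 rows; each row shifts and turns the pose as measured when the row begins, along the tool's axes as they then stand; what a row does not reach is not made up. A row lasts 1/10 s, in which the tool goes at most 50 mm and 8.59 degrees, less where a joint would pass 70% of its speed; a pose out of reach is approached as far as the arm can. A call with a gripper value outside its range is refused whole. The fingers move at their own pace and stop on an object; "grip_force" is the grip in N (left out, the last holds). Time passes only in rows, so rows that do not move let the fingers close, or fill a call up. It gives the time, the measured TCP pose, the force and the opening at its end, in the units of the state.
- robot.observe(): the state, without advancing time (a new reading comes with each control period).
- robot.read_camera(name): name is "scene" or "top" or "wrist"; returns the picture (384x512x3 uint8, red, green, blue); there is no depth.
- robot.get_calibration(name): a dict with "mtx" (3x3 intrinsics, pixels), "view" (4x4, takes a point from world to camera coordinates). Camera axes: x right, y up, looking along -z (the intrinsics and any distortion apply to the point x, -y, -z); pixel columns grow to the right and rows downward; lengths in m; the calibration is good to about 2 mm. A picture is of the moment at which its call begins: read the wrist's pose just before it. get_calibration takes no time and is no camera call; for the wrist camera it gives the pose at the moment of the call.
- robot.hand_in(): hands the job in, once; it reports no verdict.
Trained networks look in the newest picture that a camera, given by its name, has taken for a name from the list of things; names that differ only in an ending like _2 or _b are one class to them, and where a whole thing is asked for, a point or a joint stands for the part that bears it (a point fixed in the world has none). Each returns a list of dicts, best first, with "score" (0 to 1); they miss things now and then, are a little off and sometimes report something else, mostly with a low value. They report only what shows in the picture. A call takes as long as a camera call.
- robot.spot_in(camera, label): "point" ([column, row] in pixels, amid what is visible of it).
The state is a dict: "time": time; "qpos": joint angles; "qvel": joint speeds; "joint_efforts": joint torques, N m; "tool_pos": TCP position; "tool_rot": TCP orientation; "contact_force": force on the tool from outside, world axes, zero at the start; "torque": the same for the moment, N m; "opening": finger opening in m.
Only numpy, scipy, OpenCV 4.12 (cv2) and the standard library are available. Lean on these libraries where they do the work, as an engineer would, in place of code of your own. Each camera call takes 0.05 s, during which the arm holds its last target.

### The job

Close the small loaded test kiln: pick up its round lid by the wooden handle and lower it gently onto the kiln's rim, so that it lies flat and centred over the opening; the firebrick chips easily and the rim's height differs from day to day, so feel for it rather than letting the lid drop. Then turn the black programme selector on the control box clockwise, click by click, until it rests at the seventh mark of its scale, and let go. Leave the roll of masking tape and the grey beaker where they are.

Things in the scene. Friction and masses are not known exactly. Their poses are not given: they have to be found in the camera images.
- kiln: Small round bench test kiln with its control box, one fixed unit. Origin at table height under the kiln's centre; z up; -x points from the kiln to the control box, roughly towards the robot. Floor pan 170 mm in diameter, 50 mm high; on it a round wall 152 mm in diameter, opening 110 mm. The wall's flat rim lies between 80 and 115 mm above the table, its height not given. All is rigid to the touch.
- kiln_centre (a point): Point on the kiln's upright axis, 50 mm above the table (chamber floor, below the rim; a clay disc and a tile lie there). The lid belongs centred over it. Axes as kiln.
- panel_centre (a point): Centre of the control box's flat top, 62 mm above the table; axes as kiln. Box 140 mm along x, 120 mm along y. Selector axis 10 mm from here to -x. Ten black ticks stand in a half circle round the selector, from its +y side (first) over +x to -y (tenth); the first, fifth and tenth are longer.
- lid_grip (a point): Centre of the wooden grip of the loose lid, 64 mm above the lid's underside, on its axis; z up. Lid: cream firebrick disc in a steel band, 152 mm in diameter, 28 mm thick, flat below, 0.3 to 0.6 kg; starts flat on the table, right of the control box (-y side). Straight grip along this point's y: 18 mm wide, 18 mm high, 86 mm long, on two posts; 27 mm of air below it.
- lid: The same lid; origin at the centre of its underside, z up, y along the grip.
- selector (a joint): Programme selector in rad, growing clockwise as seen from above. Ten click stops 0.349 rad (20 degrees) apart: 0 at the first mark, 2.094 at the seventh, 3.142 at the tenth (end stop). It starts at one of the first four marks. A sprung ball draws it into the nearest stop when let go; passing a click takes about 0.14 N m.
- selector_grip (a point): Centre of the selector's black bar grip on its upright turning axis, 84 mm above the table. Bar 16 mm wide, 50 mm long plus a pointed 6 mm nose with a white line, top at 95 mm; below it a round skirt 62 mm in diameter, top at 71 mm. x runs along the bar to the nose and turns with it; z up. At 0 the nose points along the kiln's +y, at 3.142 along -y.
- tape: Bystander: loose roll of masking tape lying flat, 98 mm in diameter, 25 mm high, left of the control box (+y side); origin at the centre of its underside.
- beaker: Bystander: loose grey beaker, 65 mm in diameter, 83 mm high, standing left of the tape; origin at the centre of its underside.

How it is judged:
On the way, in this order (a step that is already met when the one before it is completed fails the run):
1. the lid lies flat and centred on the kiln's rim and has been let go (horizontal distance between lid_grip and kiln_centre below 0.01 m and angle between lid_grip's own z axis and vertical below 0.035 rad and contact force between the fingers and lid below 0.1 N and contact force between lid and kiln above 0.5 N), for 0.3 s.
2. the selector stands at the seventh mark (value of joint selector between 1.994 and 2.194 rad), for 0.3 s.
At the end, for the whole second after the job is handed in: The lid rests on the kiln's rim, level within 2 degrees and centred on the kiln within 10 mm, still and not held; the selector rests at its seventh mark (2.094 rad, within 0.10 rad) (all of step 1 and all of step 2 and linear speed of lid below 0.01 m/s and velocity of joint selector between -0.05 and 0.05 rad/s); the robot touches nothing.
It fails at once if the lid is let fall (moves faster than 0.4 m/s with no finger on it, a drop of 8 mm or more) or banged on the kiln with more than 100 N (contact force between lid and kiln above 100 N or (contact force between the fingers and lid below 0.1 N and linear speed of lid above 0.4 m/s)).
It fails at once if the roll of tape or the beaker is pushed more than 30 mm (distance of any of tape, beaker from where it was at the start of the episode above 0.03 m).
It also fails if it takes over 58 s, if anything falls off the work surface, if the arm or the gripper's body presses on something with over 40 N, if the wrist force passes 120 N, or if a joint passes its speed limit or range.

## Working session

There is one attempt and no reset: what is moved stays moved. The work goes in short steps, Python scripts to look and compute and a tool call to move; the robot and the scene stay as the last step left them, time stands still between calls to the robot, and variables do not carry over. Pictures are saved under pics/ and viewed, and the job is handed in when it is done.

Besides the shell and the picture viewer there is one more tool, called after "Emit:" as name(argument=value, ...) on one line, values as JSON. play_rows: Moves the arm, as the interface text tells. Its arguments: {"type":"object","properties":{"moves":{"type":"array"},"grip_force":{"type":"number"}},"required":["moves"]}

```bash
mkdir -p pics; ls
cat > h.py <<'E'
from cell import robot
import numpy as np, cv2
def snap(c,n):
    cal=robot.get_calibration(c); im=robot.read_camera(c)
    cv2.imwrite(f'pics/{n}.png',cv2.cvtColor(np.asarray(im),cv2.COLOR_RGB2BGR)); return cal,im
def ray(cal,px):
    K=np.array(cal['mtx']);V=np.array(cal['view'])
    d=np.linalg.inv(K)@np.array([px[0],px[1],1.]); d=np.array([d[0],-d[1],-d[2]])
    R=V[:3,:3]; return -R.T@V[:3,3], R.T@d
def at(cal,px,z):
    o,d=ray(cal,px); return o+d*(z-o[2])/d[2]
def proj(cal,p):
    K=np.array(cal['mtx']);V=np.array(cal['view']); c=V[:3,:3]@np.array(p)+V[:3,3]
    q=K@np.array([c[0],-c[1],-c[2]]); return q[:2]/q[2]
E
python3 - <<'E'
from h import *
print(robot.observe())
for c in ['top','scene']:
    cal,im=snap(c,c+'0'); print(c,{k:np.round(v,4).tolist() if not isinstance(v,str) else v for k,v in cal.items()})
E
```

```text
pics
{'time': 0.0, 'qpos': array([-1.31198523e+00,  3.42706577e-01,  1.52502367e+00, -1.92030349e-05,
        1.27538899e+00, -1.45981412e-01]), 'qvel': array([ 0.00038079,  0.00134112,  0.00022097, -0.00030396,  0.00154855,
        0.00111291]), 'joint_efforts': array([-2.71309573e-04, -4.31241453e+01, -2.44221890e+01,  7.17856502e-02,
        5.59134583e-02, -1.18018629e-04]), 'tool_pos': array([ 0.2066657 , -0.48211778,  0.19585106]), 'tool_rot': array([-1.70474966,  1.56926964,  1.84164111]), 'contact_force': array([-0.12800108, -0.49155831, -0.38872621]), 'torque': array([-0.04256143,  0.0023726 ,  0.00390537]), 'opening': 0.09195174856932704}
top {'mtx': [[429.6408, 0.0, 258.7797], [0.0, 429.6408, 186.421], [0.0, 0.0, 1.0]], 'view': [[0.0107, -0.9999, -0.0032, -0.0627], [0.991, 0.0102, 0.1338, -0.5336], [-0.1338, -0.0046, 0.991, -1.5052], [0.0, 0.0, 0.0, 1.0]]}
scene {'mtx': [[462.5737, 0.0, 246.9522], [0.0, 462.5737, 183.5129], [0.0, 0.0, 1.0]], 'view': [[-0.6704, -0.7419, -0.012, 0.305], [0.3834, -0.3602, 0.8504, -0.3038], [-0.6353, 0.5655, 0.5259, -1.3422], [0.0, 0.0, 0.0, 1.0]]}
```

View pics/top0.png

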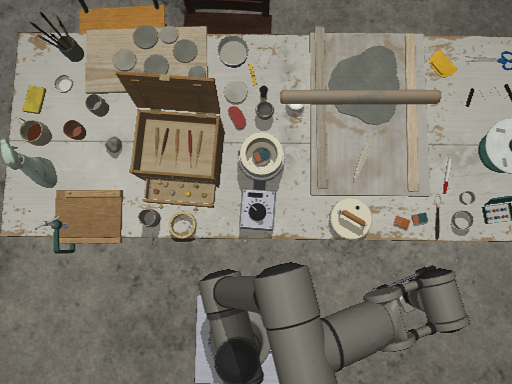

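View pics/scene0.png

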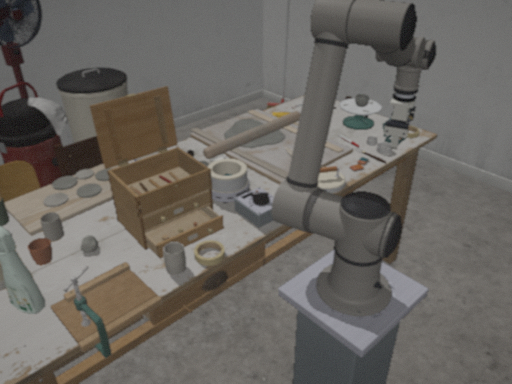

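Run:
```python
from h import *
im=cv2.imread('pics/top0.png')
cv2.imwrite('pics/top0z.png',cv2.resize(im[125:245,225:385],None,fx=5,fy=5,interpolation=cv2.INTER_CUBIC))
cal=robot.get_calibration('top')
for n,p,z in [('kiln floor?',(261,155),.1),('panel',(258,210),.062),('sel',(257,211),.084),('lidtop',(351,218),.028),('grip',(352,216),.064)]:
    print(n,at(cal,p,z).round(4))
print(robot.spot_in('top','lid'),robot.spot_in('top','kiln'),robot.spot_in('top','selector_grip'),robot.spot_in('top','lid_grip'))
```

```text
kiln floor? [ 0.6356 -0.0639  0.1   ]
panel [ 0.4474 -0.0554  0.062 ]
sel [ 0.4421 -0.0521  0.084 ]
lidtop [ 0.425  -0.3872  0.028 ]
grip [ 0.4297 -0.3832  0.064 ]
[{'point': [350.7, 218.3], 'score': 0.73}] [{'point': [257.6, 173.0], 'score': 0.73}] [{'point': [256.4, 212.3], 'score': 0.6}] [{'point': [349.2, 221.8], 'score': 0.83}]
```

View pics/top0z.png

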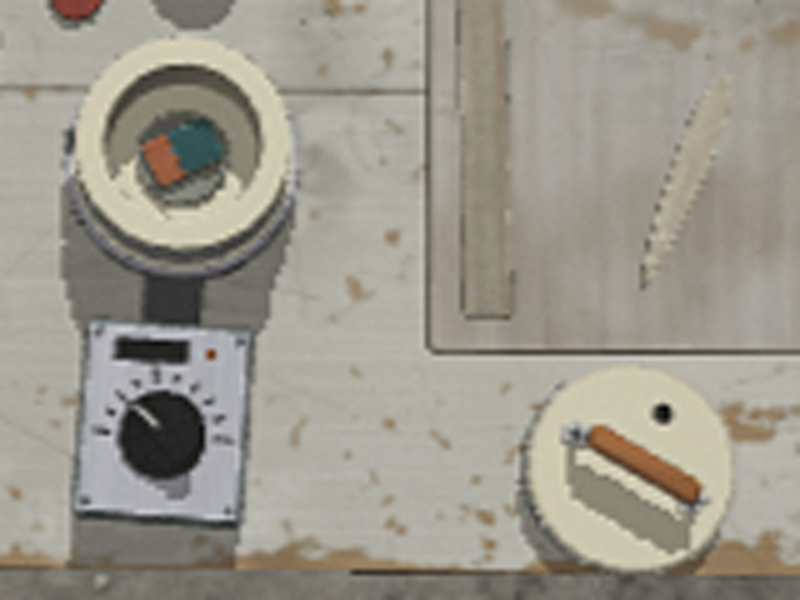

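Run:
```python
from h import *
cal,im=snap('wrist','w0')
print(np.round(cal['view'],3),np.round(cal['mtx'],1)); s=robot.observe(); print(s['time'])
from scipy.spatial.transform import Rotation as R
print(R.from_euler('xyz',s['tool_rot']).as_matrix().round(3))
ct=robot.get_calibration('top')
f=lambda u,v:(225+u/5,125+v/5)
a=at(ct,f(595,435),.073);b=at(ct,f(700,492),.073);print('grip',a,b,(a+b)/2)
print('lid disc',at(ct,f(628,467),.028)); print('rim',at(ct,f(185,143),.0975),'d',at(ct,f(75,143),.0975)-at(ct,f(294,143),.0975))
for u,v in [(92,322),(252,334),(238,522),(75,514)]: print(at(ct,f(u,v),.062))
```

```text
[[ 0.394 -0.919 -0.001 -0.525]
 [ 0.874  0.375 -0.308  0.038]
 [ 0.284  0.12   0.951 -0.393]
 [ 0.     0.     0.     1.   ]] [[268.    0.  259.1]
 [  0.  268.  186.1]
 [  0.    0.    1. ]]
0.35
[[-0.     0.394 -0.919]
 [ 0.    -0.919 -0.394]
 [-1.    -0.    -0.   ]]
grip [ 0.44265627 -0.35381365  0.073     ] [ 0.40396619 -0.42571847  0.073     ] [ 0.42331123 -0.38976606  0.073     ]
lid disc [ 0.42350974 -0.38572376  0.028     ]
rim [ 0.64111656 -0.06732541  0.0975    ] d [-0.00152572  0.15229382  0.        ]
[ 0.5194941  -0.00314473  0.062     ]
[ 0.51214086 -0.11587539  0.062     ]
[ 0.38032205 -0.10686767  0.062     ]
[0.38466453 0.00660166 0.062     ]
```

View pics/w0.png

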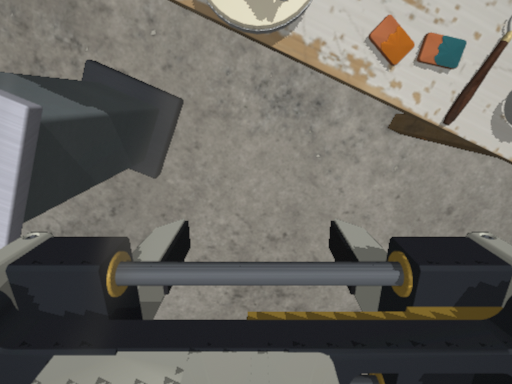

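```bash
cat >> h.py <<'E'
from scipy.spatial.transform import Rotation as Ro
def rows(target,yawdeg=None,n=10,open_=1):
    """target xyz world TCP; yawdeg= desired world angle of tool y axis (tool pointing down)"""
    s=robot.observe(); M=Ro.from_euler('xyz',s['tool_rot']).as_matrix(); p=s['tool_pos']
    ya=np.degrees(np.arctan2(M[1,1],M[0,1])); dy=0 if yawdeg is None else (yawdeg-ya+180)%360-180
    d=(np.array(target)-p)/n
    print('time',s['time'],'pos',p.round(4),'yaw',ya.round(2),'tilt',(M[:,0]).round(4),'F',s['contact_force'].round(2),'T',s['torque'].round(3),'op',round(s['opening'],4))
    for k in range(n):
        a=np.radians(ya+dy*k/n); y=np.array([np.cos(a),np.sin(a),0]); x=np.array([0,0,-1.]); z=np.cross(x,y)
        print([round(float(v),4) for v in (d@x,d@y,d@z)]+[round(-dy/n,2),open_])
E
python3 -c "
from h import *
rows([.4233,-.3885,.19],-28.3)"
```

```text
time 0.35 pos [ 0.2068 -0.4825  0.1964] yaw -66.81 tilt [-1.e-04  3.e-04 -1.e+00] F [-0.01  0.32 -0.3 ] T [-0.011  0.009 -0.006] op 0.0914
[0.0006, -0.0001, -0.0236, np.float64(-3.85), 1]
[0.0006, 0.0015, -0.0236, np.float64(-3.85), 1]
[0.0006, 0.0031, -0.0234, np.float64(-3.85), 1]
[0.0006, 0.0046, -0.0231, np.float64(-3.85), 1]
[0.0006, 0.0062, -0.0228, np.float64(-3.85), 1]
[0.0006, 0.0077, -0.0223, np.float64(-3.85), 1]
[0.0006, 0.0092, -0.0218, np.float64(-3.85), 1]
[0.0006, 0.0106, -0.0211, np.float64(-3.85), 1]
[0.0006, 0.012, -0.0203, np.float64(-3.85), 1]
[0.0006, 0.0133, -0.0195, np.float64(-3.85), 1]
```

Emit:
play_rows(moves=[[[0.0006,0,-0.0236,-3.9,1],[0.0006,0.0015,-0.0236,-3.9,1],[0.0006,0.003,-0.0234,-3.9,1],[0.0006,0.0046,-0.0231,-3.9,1],[0.0006,0.0062,-0.0228,-3.9,1],[0.0006,0.0077,-0.0223,-3.9,1],[0.0006,0.0092,-0.0218,-3.9,1],[0.0006,0.0106,-0.0211,-3.9,1],[0.0006,0.012,-0.0203,-3.9,1],[0.0006,0.0133,-0.0195,-3.9,1]]])

```text
time: 1.35
tool_pos: [0.4275, -0.3837, 0.1896]
tool_rot: [-1.063, 1.57, -3.098]
contact_force: [0.8, -0.2, 0.3]
opening: 0.092
```

Run:
```python
from h import *
rows([.4233,-.3885,.19],-28.3,n=1)
cal,im=snap('wrist','w1')
for p in [(.4427,-.3538,.073),(.404,-.4257,.073),(.4233,-.387,.028)]: print(proj(cal,p))
```

```text
time 1.35 pos [ 0.4275 -0.3837  0.1896] yaw -26.6 tilt [-0.0011 -0.     -1.    ] F [ 0.82 -0.24  0.26] T [-0.066 -0.079  0.019] op 0.092
[-0.0004, -0.0016, 0.0062, np.float64(1.7), 1]
[258.91899029 145.93591409]
[256.98311207 211.84960588]
[257.16993684 168.8588582 ]
```

View pics/w1.png

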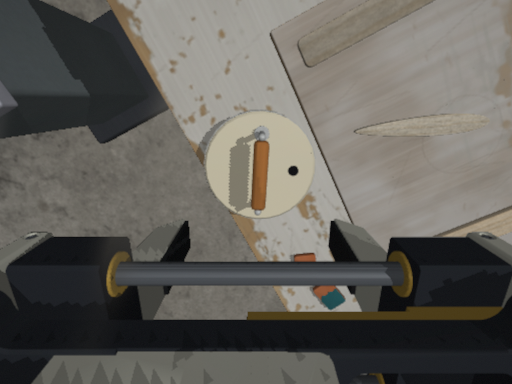

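Run:
```python
from h import *
im=cv2.imread('pics/w1.png'); cal=robot.get_calibration('wrist')
hsv=cv2.cvtColor(im,cv2.COLOR_BGR2HSV)
m=cv2.inRange(hsv,(5,130,60),(20,255,255)); m[:, :235]=0; m[:,285:]=0; m[225:]=0; m[:125]=0
ys,xs=np.nonzero(m); r=cv2.minAreaRect(np.c_[xs,ys].astype(np.float32)); print(len(xs),r,xs.mean(),ys.mean())
bp=cv2.boxPoints(r); print(bp)
P=np.array([at(cal,b,.070) for b in bp]); print(P.round(4),P.mean(0))
l=[np.linalg.norm(P[i]-P[i-1]) for i in range(4)];print(l)
# line fit
c=np.c_[xs,ys].astype(np.float32); vx,vy,x0,y0=cv2.fitLine(c,cv2.DIST_L2,0,.01,.01).ravel()
a=at(cal,(x0+vx*30,y0+vy*30),.07);b=at(cal,(x0-vx*30,y0-vy*30),.07);d=b-a;print(np.degrees(np.arctan2(d[1],d[0])))
# lid disc
g=cv2.inRange(hsv,(15,20,150),(35,110,255)); 
cv2.imwrite('pics/m1.png',np.hstack([m,g]))
```

```text
922 ((259.6063537597656, 174.97926330566406), (14.033208847045898, 68.43160247802734), 3.012787342071533) 259.50216919739694 174.32754880694142
[[250.8011  208.77898]
 [254.39778 140.44197]
 [268.41162 141.17955]
 [264.81494 209.51656]]
[[ 0.4018 -0.4178  0.07  ]
 [ 0.4436 -0.3442  0.07  ]
 [ 0.4576 -0.3521  0.07  ]
 [ 0.417  -0.4264  0.07  ]] [ 0.42999719 -0.38514526  0.07      ]
[np.float64(0.017432193509327946), np.float64(0.08463376459082973), np.float64(0.01607546400967984), np.float64(0.08470986161987065)]
-119.45544525087715
```

View pics/m1.png

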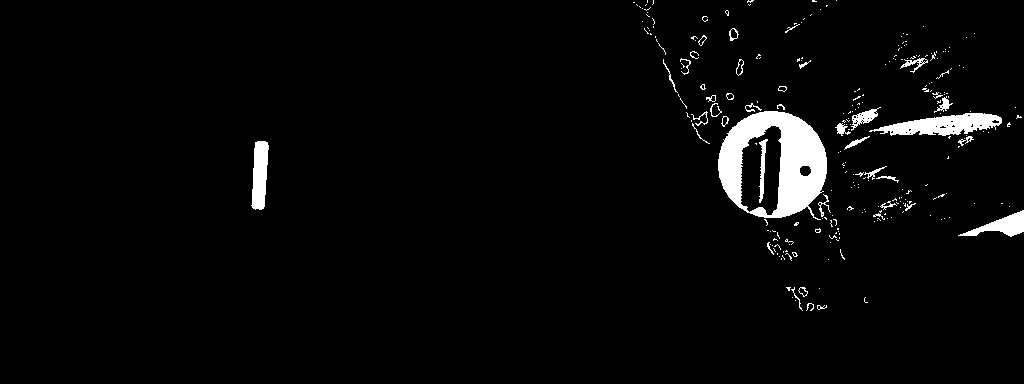

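Run:
```python
from h import *
cal=robot.get_calibration('wrist')
for p in [(260.5,111),(260.5,218),(206,164.5),(315,164.5),(260.5,164.5)]: print(at(cal,p,.028).round(4))
rows([.4285,-.385,.11],-29.5)
```

```text
[ 0.4637 -0.3197  0.028 ]
[ 0.3987 -0.4517  0.028 ]
[ 0.3679 -0.3493  0.028 ]
[ 0.4986 -0.4138  0.028 ]
[ 0.4332 -0.3816  0.028 ]
time 1.4 pos [ 0.4304 -0.3818  0.1894] yaw -26.29 tilt [ 8.0e-04  1.1e-03 -1.0e+00] F [ 1.64  1.76 -0.13] T [ 0.088 -0.044  0.034] op 0.0919
[0.0079, -0.0, 0.0004, np.float64(0.32), 1]
[0.0079, -0.0, 0.0004, np.float64(0.32), 1]
[0.0079, -0.0, 0.0004, np.float64(0.32), 1]
[0.0079, -0.0, 0.0004, np.float64(0.32), 1]
[0.0079, -0.0, 0.0004, np.float64(0.32), 1]
[0.0079, -0.0, 0.0004, np.float64(0.32), 1]
[0.0079, -0.0, 0.0004, np.float64(0.32), 1]
[0.0079, -0.0, 0.0004, np.float64(0.32), 1]
[0.0079, -0.0, 0.0004, np.float64(0.32), 1]
[0.0079, -0.0, 0.0004, np.float64(0.32), 1]
```

Emit:
play_rows(moves=[[[0.008,-0.0001,0.0006,0.35,1],[0.008,-0.0001,0.0006,0.35,1],[0.008,-0.0001,0.0006,0.35,1],[0.008,-0.0001,0.0006,0.35,1],[0.008,-0.0001,0.0006,0.35,1],[0.008,-0.0001,0.0006,0.35,1],[0.008,-0.0001,0.0006,0.35,1],[0.008,-0.0001,0.0006,0.35,1],[0.008,-0.0001,0.0006,0.35,1],[0,0,0,0,1]]])

```text
time: 2.4
tool_pos: [0.4239, -0.387, 0.1094]
tool_rot: [-2.016, 1.567, 2.173]
contact_force: [0.2, -0.4, 0.4]
opening: 0.0915
```

```bash
cat > grip.py <<'E'
from h import *
print(robot.observe()['tool_pos'])
cal,im=snap('wrist','w2'); print(robot.observe()['tool_pos'])
hsv=cv2.cvtColor(np.asarray(im),cv2.COLOR_RGB2HSV)
m=cv2.inRange(hsv,(5,130,60),(20,255,255)); n,L,st,ce=cv2.connectedComponentsWithStats(m)
i=1+np.argmax([s[4] if abs(c[0]-258)<50 and c[1]<300 else 0 for s,c in zip(st[1:],ce[1:])])
print(st[i],ce[i])
ys,xs=np.nonzero(L==i); r=cv2.minAreaRect(np.c_[xs,ys].astype(np.float32)); bp=cv2.boxPoints(r)
P=np.array([at(cal,b,.073) for b in bp]); print(P.round(4),P.mean(0))
rows([.427,-.387,.045],-29.8)
E
python3 grip.py
```

```text
[ 0.42386907 -0.38700951  0.10943992]
[ 0.42415148 -0.38723358  0.11006003]
[ 252  149   19   89 1610] [261.3068323  192.49689441]
[[ 0.4413 -0.3459  0.073 ]
 [ 0.4545 -0.3535  0.073 ]
 [ 0.4138 -0.426   0.073 ]
 [ 0.3991 -0.4176  0.073 ]] [ 0.42717226 -0.38574383  0.073     ]
time 2.45 pos [ 0.4242 -0.3872  0.1101] yaw -29.98 tilt [-0.0015  0.0024 -1.    ] F [0.04 0.47 0.42] T [ 0.02  -0.071 -0.013] op 0.0918
[0.0065, 0.0002, -0.0002, np.float64(-0.02), 1]
[0.0065, 0.0002, -0.0002, np.float64(-0.02), 1]
[0.0065, 0.0002, -0.0002, np.float64(-0.02), 1]
[0.0065, 0.0002, -0.0002, np.float64(-0.02), 1]
[0.0065, 0.0002, -0.0002, np.float64(-0.02), 1]
[0.0065, 0.0002, -0.0002, np.float64(-0.02), 1]
[0.0065, 0.0002, -0.0002, np.float64(-0.02), 1]
[0.0065, 0.0002, -0.0002, np.float64(-0.02), 1]
[0.0065, 0.0002, -0.0002, np.float64(-0.02), 1]
[0.0065, 0.0002, -0.0002, np.float64(-0.02), 1]
```

View pics/w2.png

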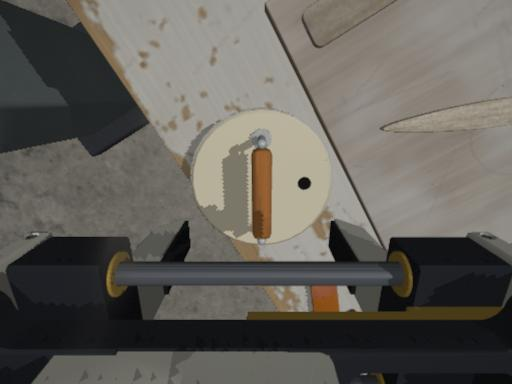

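Emit:
play_rows(moves=[[[0.008,0.0002,-0.0003,0,1],[0.008,0.0002,-0.0003,0,1],[0.008,0.0002,-0.0003,0,1],[0.008,0.0002,-0.0003,0,1],[0.008,0.0002,-0.0003,0,1],[0.008,0.0002,-0.0003,0,1],[0.008,0.0002,-0.0003,0,1],[0.006,0.0002,-0.0003,0,1],[0.003,0,0,0,1],[0,0,0,0,1]]])

```text
time: 3.45
tool_pos: [0.4274, -0.3858, 0.0395]
tool_rot: [-2.142, 1.569, 2.048]
contact_force: [0.7, -0.5, 0.7]
opening: 0.0918
```

```bash
python3 grip.py
```

```text
[ 0.4274275  -0.38581127  0.03951307]
[ 0.42751247 -0.38592224  0.03978203]
[ 245  171   27   91 2310] [257.97792208 215.82164502]
[[ 0.4424 -0.3444  0.073 ]
 [ 0.4559 -0.3521  0.073 ]
 [ 0.4257 -0.4063  0.073 ]
 [ 0.4106 -0.3977  0.073 ]] [ 0.43365378 -0.37513331  0.073     ]
time 3.5 pos [ 0.4275 -0.3859  0.0398] yaw -29.95 tilt [-7.0e-04  1.5e-03 -1.0e+00] F [-0.07  0.39 -1.01] T [-0.021 -0.043 -0.07 ] op 0.0917
[-0.0005, 0.0, 0.0001, np.float64(-0.01), 1]
[-0.0005, 0.0, 0.0001, np.float64(-0.01), 1]
[-0.0005, 0.0, 0.0001, np.float64(-0.01), 1]
[-0.0005, 0.0, 0.0001, np.float64(-0.01), 1]
[-0.0005, 0.0, 0.0001, np.float64(-0.01), 1]
[-0.0005, 0.0, 0.0001, np.float64(-0.01), 1]
[-0.0005, 0.0, 0.0001, np.float64(-0.01), 1]
[-0.0005, 0.0, 0.0001, np.float64(-0.01), 1]
[-0.0005, 0.0, 0.0001, np.float64(-0.01), 1]
[-0.0005, 0.0, 0.0001, np.float64(-0.01), 1]
```

Emit:
play_rows(moves=[[[-0.003,0,0,0,1],[0,0,0,0,-1],[0,0,0,0,-1],[0,0,0,0,-1],[0,0,0,0,-1],[0,0,0,0,-1],[0,0,0,0,-1],[0,0,0,0,-1],[0,0,0,0,-1],[0,0,0,0,-1]]], grip_force=45)

```text
time: 4.5
tool_pos: [0.4282, -0.3867, 0.0447]
tool_rot: [1.52, 1.569, -0.574]
contact_force: [0.1, -0.4, -0.3]
opening: 0.0245
```

```bash
python3 -c "
from h import *
rows([.4272,-.3858,.16],-30)"
```

```text
time 4.5 pos [ 0.4282 -0.3867  0.0447] yaw -29.95 tilt [ 1.3e-03 -9.0e-04 -1.0e+00] F [ 0.05 -0.42 -0.35] T [-0.025 -0.058 -0.021] op 0.0245
[-0.0115, -0.0001, -0.0, np.float64(0.01), 1]
[-0.0115, -0.0001, -0.0, np.float64(0.01), 1]
[-0.0115, -0.0001, -0.0, np.float64(0.01), 1]
[-0.0115, -0.0001, -0.0, np.float64(0.01), 1]
[-0.0115, -0.0001, -0.0, np.float64(0.01), 1]
[-0.0115, -0.0001, -0.0, np.float64(0.01), 1]
[-0.0115, -0.0001, -0.0, np.float64(0.01), 1]
[-0.0115, -0.0001, -0.0, np.float64(0.01), 1]
[-0.0115, -0.0001, -0.0, np.float64(0.01), 1]
[-0.0115, -0.0001, -0.0, np.float64(0.01), 1]
```

Still closing (24.5 mm > 18). One more wait, then lift within the same call.

Emit:
play_rows(moves=[[[0,0,0,0,-1],[0,0,0,0,-1],[0,0,0,0,-1],[0,0,0,0,-1],[0,0,0,0,-1],[-0.003,0,0,0,-1],[-0.005,0,0,0,-1],[-0.005,0,0,0,-1],[-0.005,0,0,0,-1],[-0.005,0,0,0,-1]]])

```text
time: 5.5
tool_pos: [0.428, -0.3866, 0.0692]
tool_rot: [1.718, 1.57, -0.375]
contact_force: [0.8, -0.0, 0.0]
opening: 0.0005
```

```bash
python3 -c "
from h import *
rows([.4272,-.3858,.2],-30,open_=-1)
snap('wrist','w3')"
```

```text
time 5.5 pos [ 0.428  -0.3866  0.0692] yaw -29.95 tilt [ 9.e-04 -3.e-04 -1.e+00] F [ 0.84 -0.03  0.03] T [-0.071 -0.025  0.039] op 0.0005
[-0.0131, -0.0001, -0.0, np.float64(0.01), -1]
[-0.0131, -0.0001, -0.0, np.float64(0.01), -1]
[-0.0131, -0.0001, -0.0, np.float64(0.01), -1]
[-0.0131, -0.0001, -0.0, np.float64(0.01), -1]
[-0.0131, -0.0001, -0.0, np.float64(0.01), -1]
[-0.0131, -0.0001, -0.0, np.float64(0.01), -1]
[-0.0131, -0.0001, -0.0, np.float64(0.01), -1]
[-0.0131, -0.0001, -0.0, np.float64(0.01), -1]
[-0.0131, -0.0001, -0.0, np.float64(0.01), -1]
[-0.0131, -0.0001, -0.0, np.float64(0.01), -1]
```

View pics/w3.png

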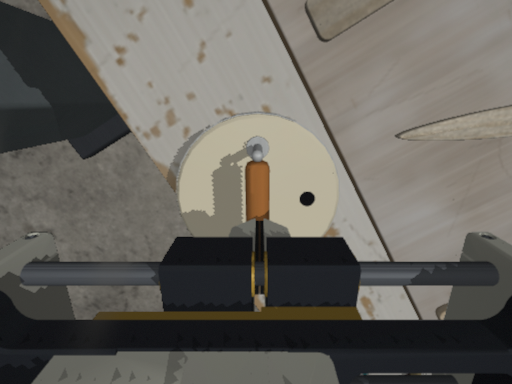

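```bash
python3 -c "
from h import *
cal=robot.get_calibration('wrist'); print(proj(cal,robot.observe()['tool_pos']))
c,_=snap('scene','s3'); t,_=snap('top','t3'); p=proj(c,robot.observe()['tool_pos']); print(p,proj(t,robot.observe()['tool_pos']))
im=cv2.imread('pics/s3.png'); x,y=map(int,p); a=im[max(0,y-60):y+60,max(0,x-80):x+80]; a=cv2.resize(a,None,fx=4,fy=4,interpolation=cv2.INTER_CUBIC)
cv2.imwrite('pics/s3z.png',a)
im=cv2.imread('pics/t3.png'); a=im[150:250,285:415]; cv2.imwrite('pics/t3z.png',cv2.resize(a,None,fx=5,fy=5,interpolation=cv2.INTER_CUBIC))
"
```

```text
[258.18010496 214.8146706 ]
[325.25196984 168.46232997] [353.33662695 216.35374786]
```

View pics/s3z.png

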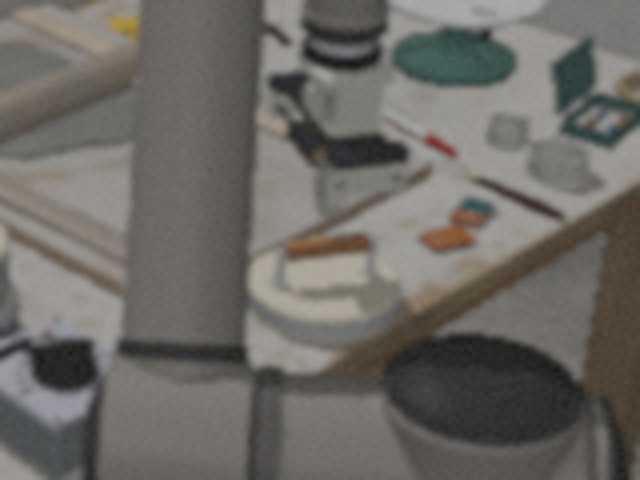

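View pics/t3z.png

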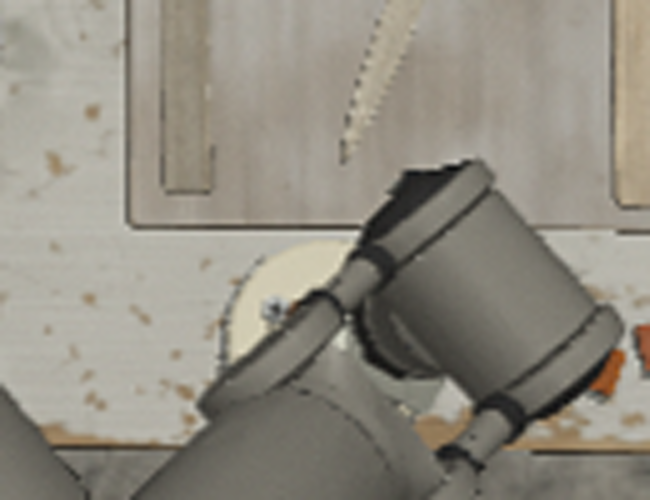

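```bash
python3 -c "
from h import *
c=robot.get_calibration('scene'); T=robot.observe()['tool_pos']
im=cv2.imread('pics/s3.png'); 
x0,y0=290,130
a=cv2.resize(im[y0:y0+80,x0:x0+80],None,fx=8,fy=8,interpolation=cv2.INTER_LANCZOS4)
for dz in (0,.019,.066,.12):
  p=(proj(c,T+[0,0,dz])-[x0,y0])*8+4; cv2.circle(a,tuple(int(v) for v in p),4,(0,0,255),-1)
for p in [(.4272,-.3857,.073),(.4483,-.349,.073),(.406,-.422,.073)]:
  p=(proj(c,p)-[x0,y0])*8+4; cv2.circle(a,tuple(int(v) for v in p),4,(255,0,0),-1)
cv2.imwrite('pics/s3y.png',a[:600])"
```

```text
(no output)
```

View pics/s3y.png

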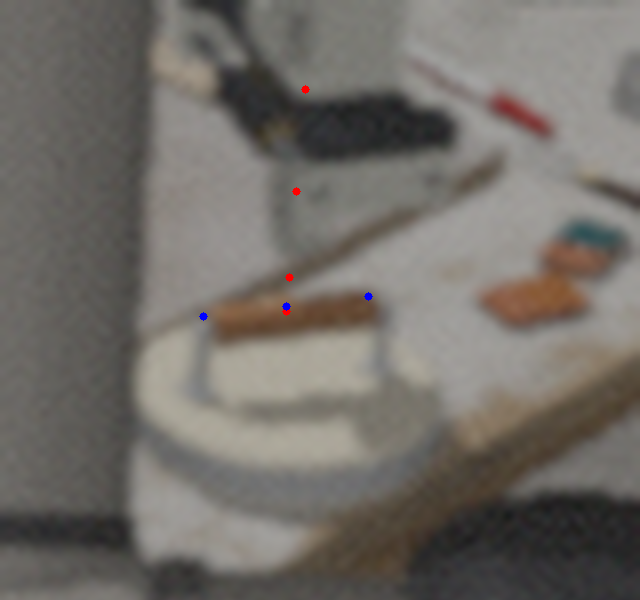

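View pics/w2.png

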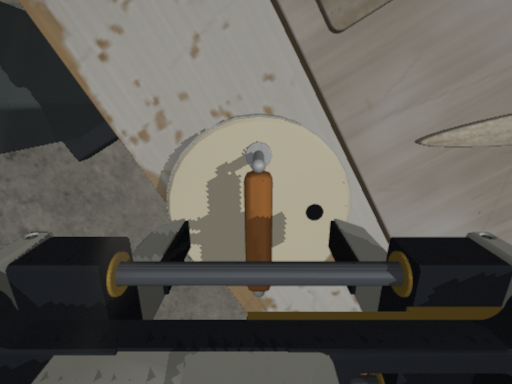

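```bash
python3 -c "
from h import *
im=cv2.imread('pics/w3.png'); cv2.imwrite('pics/w3z.png',cv2.resize(im[110:320,150:370],None,fx=2.8,fy=2.8,interpolation=cv2.INTER_CUBIC))
print(robot.observe()['time'],robot.observe()['opening'])"
```

```text
5.65 0.0002709030158867671
```

View pics/w3z.png

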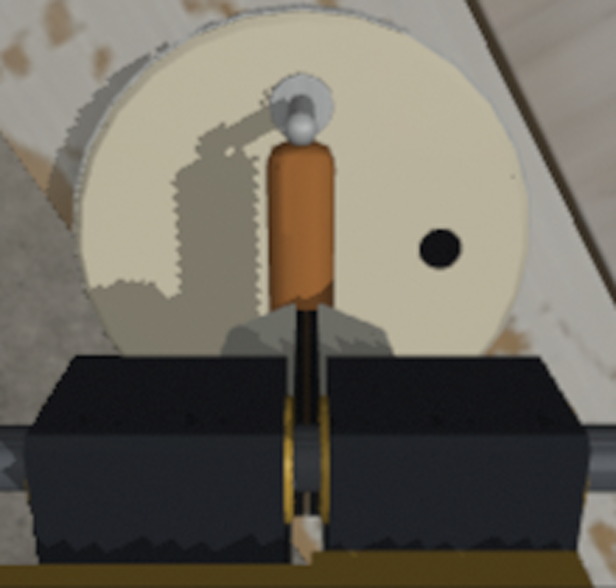

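Emit:
play_rows(moves=[[[0,0,0,0,0.2],[0,0,0,0,0.2],[0,0,0,0,0.2],[0,0,0,0,0.2],[0,0,0,0,0.2],[0,0,0,0,0.2],[0.006,0,0,0,0.2],[0.006,0,0,0,0.2],[0.006,0,0,0,0.2],[0.006,0,0,0,0.2]]])

```text
time: 6.65
tool_pos: [0.4279, -0.3864, 0.0427]
tool_rot: [1.922, 1.57, -0.171]
contact_force: [0.5, -0.1, 0.3]
opening: 0.055
```

```bash
python3 -c "
from h import *
rows([.4272,-.3858,.035],-30,n=1)
s,_=snap('wrist','w4')"
```

```text
time 6.65 pos [ 0.4279 -0.3864  0.0427] yaw -29.94 tilt [ 7.e-04 -1.e-04 -1.e+00] F [ 0.53 -0.14  0.29] T [-0.064 -0.012 -0.027] op 0.055
[0.0077, -0.0009, -0.0002, np.float64(0.06), 1]
```

View pics/w4.png

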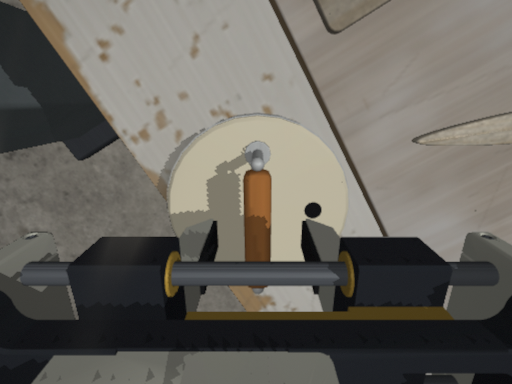

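Emit:
play_rows(moves=[[[0.004,-0.0002,0,0,0.2],[0.004,-0.0002,0,0,0.2],[0.003,-0.0002,0,0,0.2],[0.002,0,0,0,0.2],[0.001,0,0,0,0.2],[0,0,0,0,0.2],[0,0,0,0,0.2],[0,0,0,0,0.2],[0,0,0,0,0.2],[0,0,0,0,0.2]]])

```text
time: 7.7
tool_pos: [0.4269, -0.3857, 0.0263]
tool_rot: [-2.292, 1.57, 1.897]
contact_force: [-1.2, 0.0, 0.5]
opening: 0.0553
```

Emit:
play_rows(moves=[[[0.003,0,0,0,0.2],[0.003,0,0,0,0.2],[0.003,0,0,0,0.2],[0.002,0,0,0,0.2],[0,0,0,0,-1],[0,0,0,0,-1],[0,0,0,0,-1],[0,0,0,0,-1],[0,0,0,0,-1],[0,0,0,0,-1]]])

```text
time: 8.7
tool_pos: [0.4269, -0.3856, 0.0142]
tool_rot: [-2.214, 1.569, 1.975]
contact_force: [0.0, -0.8, -1.1]
opening: 0.0178
```

```bash
python3 -c "
from h import *
rows([.4272,-.3858,.035],-30,n=1)
s,_=snap('wrist','w5');rows([.4272,-.3858,.035],-30,n=1)"
```

```text
time 8.7 pos [ 0.4269 -0.3856  0.0142] yaw -29.95 tilt [-5.0e-04  1.3e-03 -1.0e+00] F [ 0.01 -0.78 -1.07] T [ 0.002 -0.056  0.049] op 0.0178
[-0.0208, 0.0004, -0.0, np.float64(0.05), 1]
time 8.75 pos [ 0.4269 -0.3856  0.0142] yaw -29.95 tilt [-5.0e-04  1.3e-03 -1.0e+00] F [-0.73  0.04  0.06] T [0.015 0.017 0.037] op 0.0177
[-0.0208, 0.0004, 0.0, np.float64(0.05), 1]
```

View pics/w5.png

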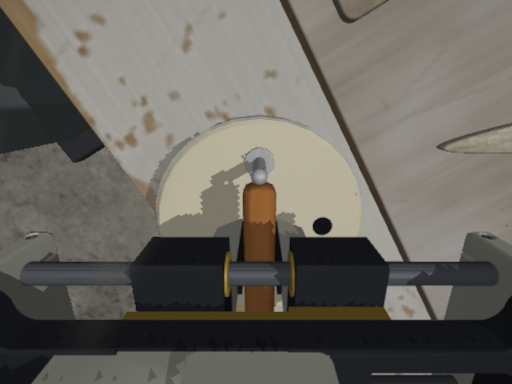

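Emit:
play_rows(moves=[[[-0.003,0,0,0,-1],[-0.005,0,0,0,-1],[-0.01,0,0,0,-1],[-0.015,0,0,0,-1],[-0.015,0,0,0,-1],[-0.015,0,0,0,-1],[-0.015,0,0,0,-1],[-0.015,0,0,0,-1],[-0.015,0,0,0,-1],[-0.012,0,0,0,-1]]], grip_force=50)

```text
time: 9.75
tool_pos: [0.425, -0.3833, 0.1402]
tool_rot: [-1.976, 1.562, 2.214]
contact_force: [0.7, 0.0, -3.5]
opening: 0.0178
```

```bash
python3 -c "
from h import *
rows([.4272,-.3858,.16],-30,n=1)
s,_=snap('wrist','w6');rows([.4272,-.3858,.035],-30,n=1)
snap('top','t6')
im=cv2.imread('pics/t6.png'); cv2.imwrite('pics/t6z.png',cv2.resize(im[125:245,215:375],None,fx=5,fy=5,interpolation=cv2.INTER_CUBIC))
"
```

```text
time 9.75 pos [ 0.425  -0.3833  0.1402] yaw -29.95 tilt [-0.0054  0.0072 -1.    ] F [ 0.7   0.03 -3.52] T [-0.005 -0.074 -0.003] op 0.0178
[-0.0198, 0.0031, 0.001, np.float64(0.05), 1]
time 9.8 pos [ 0.4258 -0.3842  0.1424] yaw -29.95 tilt [-0.003   0.0044 -1.    ] F [ 0.24 -0.69 -0.94] T [-0.009 -0.086 -0.021] op 0.0183
[0.1074, 0.002, 0.0007, np.float64(0.05), 1]
```

View pics/w6.png

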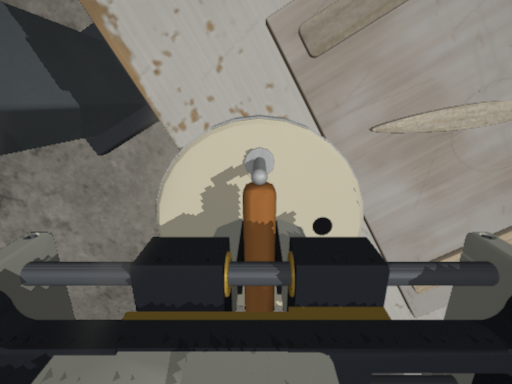

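View pics/t6z.png

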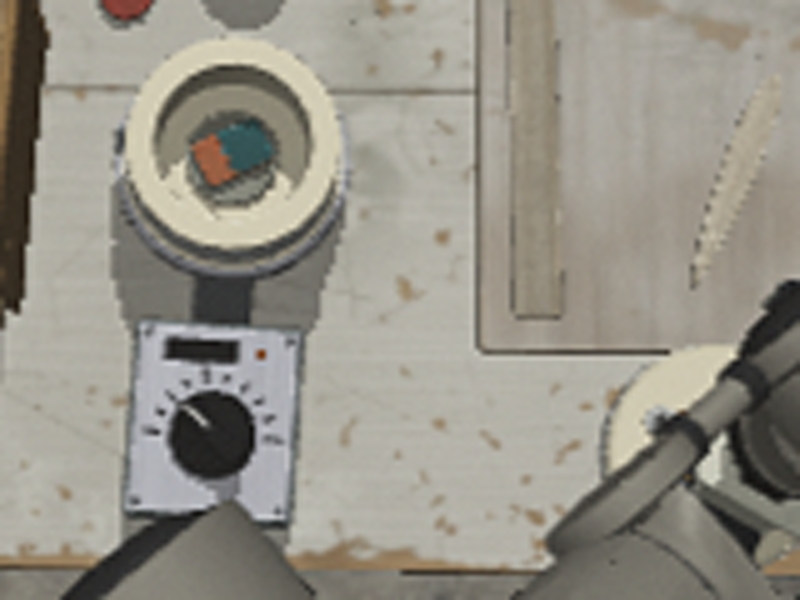

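```bash
python3 -c "
from h import *
snap('scene','s6')
im=cv2.imread('pics/s6.png'); cv2.imwrite('pics/s6z.png',cv2.resize(im[135:255,170:330],None,fx=5,fy=5,interpolation=cv2.INTER_CUBIC))
"
```

View pics/s6z.png

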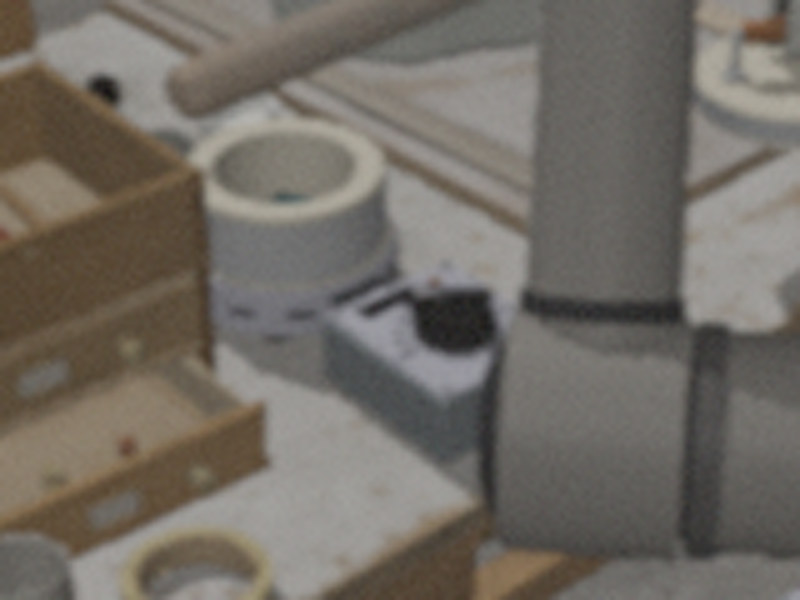

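```bash
cat > fit.py <<'E'
from h import *
from scipy.optimize import least_squares
T=robot.get_calibration('top');S=robot.get_calibration('scene')
def mask(f,roi):
    im=cv2.imread(f); x0,y0,x1,y1=roi; a=cv2.resize(im[y0:y1,x0:x1],None,fx=6,fy=6,interpolation=cv2.INTER_CUBIC)
    a=cv2.GaussianBlur(a,(7,7),0); return a
a=mask('pics/t6.png',(230,125,295,180)); b=mask('pics/s6.png',(200,150,255,190))
lab=cv2.cvtColor(a,cv2.COLOR_BGR2HSV); print(lab[10*6+30,32*6],lab[(155-125)*6,(242-230)*6],lab[(155-125)*6,(236-230)*6])
m=cv2.inRange(lab,(18,28,185),(35,255,255))
lb=cv2.cvtColor(b,cv2.COLOR_BGR2HSV); m2=cv2.inRange(lb,(15,25,185),(38,255,255))
cv2.imwrite('pics/mk_t.png',np.hstack([a,cv2.cvtColor(m,cv2.COLOR_GRAY2BGR)])); cv2.imwrite('pics/mk_s.png',np.hstack([b,cv2.cvtColor(m2,cv2.COLOR_GRAY2BGR)]))
E
python3 fit.py
```

```text
[23 41 81] [ 25  36 210] [ 23  17 183]
```

View pics/mk_t.png

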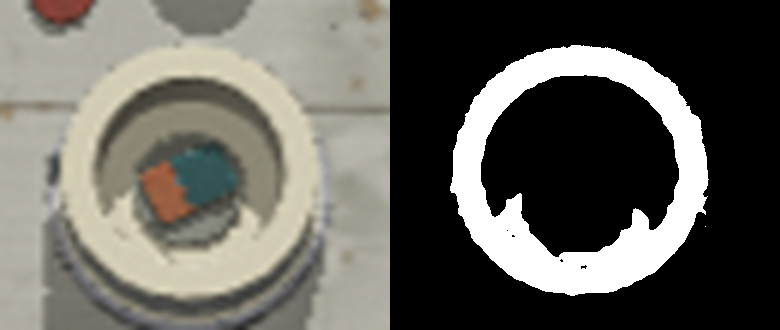

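View pics/mk_s.png

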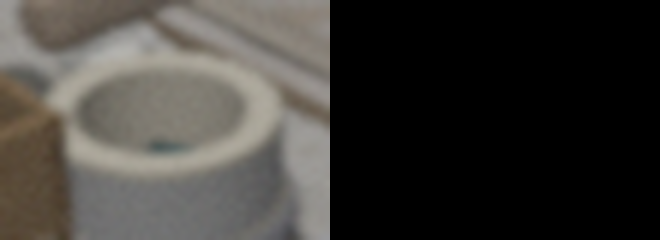

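```bash
cat >> fit.py <<'E'
c=max(cv2.findContours(m,cv2.RETR_EXTERNAL,cv2.CHAIN_APPROX_NONE)[0],key=cv2.contourArea)
h=cv2.convexHull(c)[:,0,:].astype(float); h=c[:,0,:].astype(float)
pt=(h+.5)/6-.5+[230,125]
ps=(np.array([(283,103),(168,176),(165,53)])+.5)/6-.5+[200,150]
def r(p):
    x,y,z=p; e=[]
    A=np.array([at(T,q,z)[:2]-[x,y] for q in pt]); e+=list((np.hypot(*A.T)-.0757)/np.sqrt(len(pt)))
    for q in ps[:]:
        e.append((np.hypot(*(at(S,q,z)[:2]-[x,y]))-.0757)*.5)
    return np.array(e)*1000
o=least_squares(r,[.64,-.067,.1],loss='soft_l1',f_scale=3); print(o.x, r(o.x)[-3:], np.abs(r(o.x)[:-3]*np.sqrt(len(pt))).mean())
for z in (.08,.0975,.115):
    q=least_squares(lambda p:r([p[0],p[1],z])[:-3],[.64,-.067],loss='soft_l1'); print(z,q.x,q.cost)
E
python3 fit.py
```

```text
[23 41 81] [ 25  36 210] [ 23  17 183]
[ 0.64125217 -0.06508768  0.10746828] [1.02694728 0.80436491 0.65814915] 2.531795559310195
0.08 [ 0.64795786 -0.06434844] 0.8999897400685821
0.0975 [ 0.64415993 -0.06431512] 2.2876333423580677
0.115 [ 0.64036106 -0.06428057] 4.441657810491873
```

```bash
python3 -c "
from h import *
rows([.465,-.22,.26],-60,open_=-1)"
```

```text
time 9.9 pos [ 0.4253 -0.3836  0.1397] yaw -29.95 tilt [-0.0046  0.0062 -1.    ] F [-0.54  0.16 -3.64] T [-0.036 -0.031  0.001] op 0.0176
[-0.012, -0.0047, -0.0162, np.float64(3.01), -1]
[-0.012, -0.0056, -0.0159, np.float64(3.01), -1]
[-0.012, -0.0064, -0.0156, np.float64(3.01), -1]
[-0.012, -0.0072, -0.0152, np.float64(3.01), -1]
[-0.012, -0.008, -0.0148, np.float64(3.01), -1]
[-0.012, -0.0088, -0.0144, np.float64(3.01), -1]
[-0.012, -0.0095, -0.0139, np.float64(3.01), -1]
[-0.012, -0.0102, -0.0134, np.float64(3.01), -1]
[-0.012, -0.0109, -0.0128, np.float64(3.01), -1]
[-0.012, -0.0116, -0.0122, np.float64(3.01), -1]
```

Emit:
play_rows(moves=[[[-0.012,-0.0047,-0.0162,3,-1],[-0.012,-0.0056,-0.0159,3,-1],[-0.012,-0.0064,-0.0156,3,-1],[-0.012,-0.0072,-0.0152,3,-1],[-0.012,-0.008,-0.0148,3,-1],[-0.012,-0.0088,-0.0144,3,-1],[-0.012,-0.0095,-0.0139,3,-1],[-0.012,-0.0102,-0.0134,3,-1],[-0.012,-0.0109,-0.0128,3,-1],[-0.012,-0.0116,-0.0122,3,-1]]])

```text
time: 10.9
tool_pos: [0.4628, -0.213, 0.2541]
tool_rot: [-1.266, 1.54, 2.375]
contact_force: [0.1, 0.1, -4.0]
opening: 0.0171
```

```bash
python3 -c "
from h import *
rows([.51,-.066,.30],-90,open_=-1,n=9)"
```

```text
time 10.9 pos [ 0.4628 -0.213   0.2541] yaw -61.38 tilt [-0.0221  0.0213 -0.9995] F [ 0.15  0.05 -4.04] T [-0.048 -0.054 -0.108] op 0.0171
[-0.0051, -0.0118, -0.0124, np.float64(3.18), -1]
[-0.0051, -0.0125, -0.0118, np.float64(3.18), -1]
[-0.0051, -0.0131, -0.011, np.float64(3.18), -1]
[-0.0051, -0.0137, -0.0103, np.float64(3.18), -1]
[-0.0051, -0.0143, -0.0095, np.float64(3.18), -1]
[-0.0051, -0.0148, -0.0087, np.float64(3.18), -1]
[-0.0051, -0.0152, -0.0079, np.float64(3.18), -1]
[-0.0051, -0.0157, -0.007, np.float64(3.18), -1]
[-0.0051, -0.016, -0.0061, np.float64(3.18), -1]
```

Emit:
play_rows(moves=[[[-0.005,-0.012,-0.0124,3,-1],[-0.005,-0.0125,-0.0118,3,-1],[-0.005,-0.013,-0.011,3,-1],[-0.005,-0.0137,-0.0103,3,-1],[-0.005,-0.0143,-0.0095,3,-1],[-0.005,-0.0148,-0.0087,3,-1],[-0.005,-0.0145,-0.007,3,-1],[-0.003,-0.01,-0.005,3,-1],[-0.001,-0.005,-0.002,1.5,-1],[0,0,0,0,-1]]])

```text
time: 11.9
tool_pos: [0.5027, -0.0754, 0.2891]
tool_rot: [-0.691, 1.526, 2.488]
contact_force: [-0.4, -0.5, -4.6]
opening: 0.0172
```

```bash
python3 -c "
from h import *
rows([.51,-.066,.30],-90,open_=-1,n=1)
snap('wrist','w7')
rows([.51,-.066,.30],-90,open_=-1,n=1)
print(robot.observe()['qpos'])"
```

```text
time 11.9 pos [ 0.5027 -0.0754  0.2891] yaw -87.91 tilt [-0.0359  0.0275 -0.999 ] F [-0.42 -0.55 -4.62] T [ 0.004 -0.047 -0.051] op 0.0172
[-0.0109, -0.0091, -0.0076, np.float64(2.09), -1]
time 11.95 pos [ 0.5026 -0.0757  0.2889] yaw -87.89 tilt [-0.0362  0.0274 -0.999 ] F [ 0.1   0.07 -4.53] T [-0.006 -0.027 -0.048] op 0.0174
[-0.0111, -0.0094, -0.0078, np.float64(2.11), -1]
[-0.31088697  0.28229925  1.35651617  0.01503735  1.54568175  1.22183277]
```

View pics/w7.png

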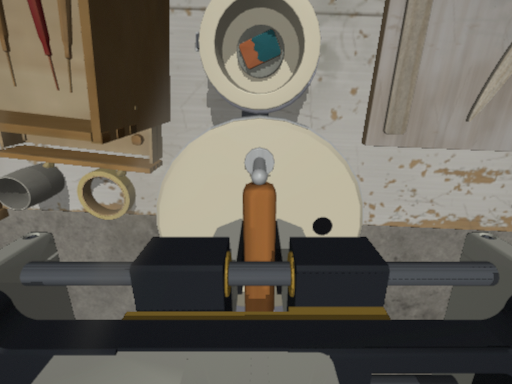

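Run:
```python
from h import *
im=cv2.imread('pics/w7.png'); 
a=cv2.resize(im[0:125,185:335],None,fx=5,fy=5,interpolation=cv2.INTER_CUBIC)
hsv=cv2.cvtColor(im,cv2.COLOR_BGR2HSV); print(hsv[45,207],hsv[60,190],hsv[100,260],hsv[112,262],hsv[40,330],hsv[15,260])
m=cv2.inRange(hsv,(18,28,185),(35,90,255))
cv2.imwrite('pics/w7z.png',a); cv2.imwrite('pics/w7m.png',m)
c=robot.get_calibration('wrist'); print(np.array(c['view']).round(4))
```

```text
[ 24  38 188] [ 22  18 159] [ 24  38 190] [116  19  94] [ 21  16 157] [ 24  37 130]
[[ 0.0368 -0.9989 -0.0293 -0.0858]
 [ 0.9388  0.0446 -0.3415 -0.3921]
 [ 0.3425 -0.0149  0.9394 -0.6501]
 [ 0.      0.      0.      1.    ]]
```

View pics/w7z.png

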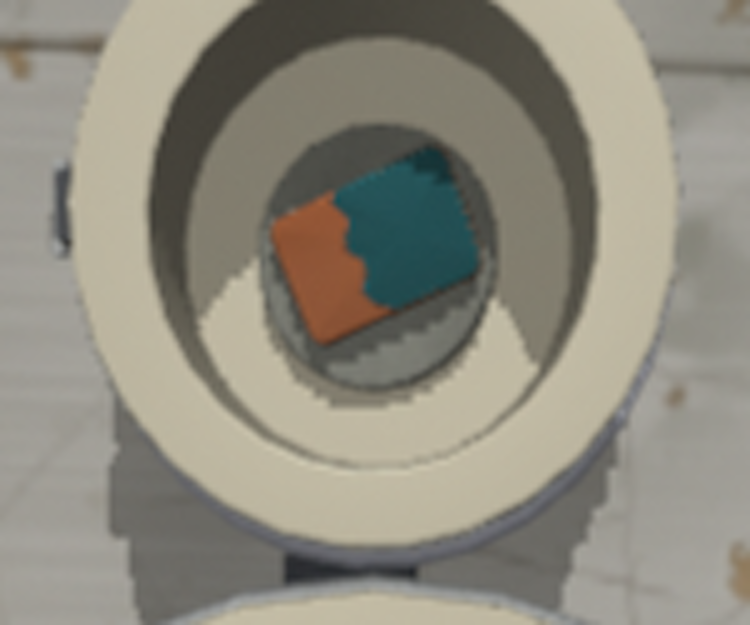

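View pics/w7m.png

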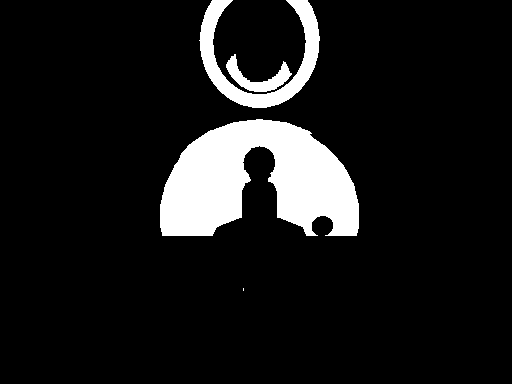

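```bash
cat > fit2.py <<'E'
from h import *
from scipy.optimize import least_squares
T=robot.get_calibration('top');W=robot.get_calibration('wrist')
def rim(f,roi,vmin):
    im=cv2.imread(f); x0,y0,x1,y1=roi
    a=cv2.resize(im[y0:y1,x0:x1],None,fx=6,fy=6,interpolation=cv2.INTER_CUBIC)
    m=cv2.inRange(cv2.cvtColor(a,cv2.COLOR_BGR2HSV),(18,28,vmin),(36,90,255))
    cs,hi=cv2.findContours(m,cv2.RETR_CCOMP,cv2.CHAIN_APPROX_NONE)
    c=max([q for q in cs],key=len)[:,0,:].astype(float)
    k=(c[:,1]>8)
    return ((c[k]+.5)/6-.5+[x0,y0])
pt=rim('pics/t6.png',(230,125,295,180),185)
pw=rim('pics/w7.png',(190,0,330,112),160)
ok=[]
ctr=np.array([259.5,43])
d=np.hypot(*(pw-ctr).T); pw=pw[d>53]
print(len(pt),len(pw))
def res(p,cal,pts,R): 
    A=np.array([at(cal,q,p[2])[:2]-p[:2] for q in pts]); return (np.hypot(*A.T)-R)*1000
for R in (.075,.076,.0765):
  w=least_squares(res,[.64,-.066,.1],args=(W,pw,R),loss='soft_l1'); t=[least_squares(lambda p:res([p[0],p[1],z],T,pt,R),[.64,-.066],loss='soft_l1').x for z in (.09,.105)]
  b=least_squares(lambda p:np.r_[res(p,W,pw,R),res(p,T,pt,R)],[.64,-.066,.1],loss='soft_l1')
  print(R,'wrist',w.x,'top90,105',t,'both',b.x,np.abs(b.fun).mean())
  for z in (.09,.1,.11):
    print(z,least_squares(lambda p:res([p[0],p[1],z],W,pw,R),[.64,-.066],loss='soft_l1').x)
E
python3 fit2.py
```

```text
763 1582
0.075 wrist [ 0.64393046 -0.06488857  0.10206226] top90,105 [array([ 0.64572553, -0.0643875 ]), array([ 0.64236258, -0.06436998])] both [ 0.6438112  -0.06481051  0.10112353] 0.6589161706657867
0.09 [ 0.6430457  -0.06444476]
0.1 [ 0.64385905 -0.06482442]
0.11 [ 0.64454934 -0.06504718]
0.076 wrist [ 0.64459727 -0.06471509  0.09709909] top90,105 [array([ 0.64551499, -0.06435419]), array([ 0.64184194, -0.06418762])] both [ 0.64454287 -0.06467144  0.09624908] 0.8829325582124709
0.09 [ 0.64415226 -0.06445043]
0.1 [ 0.64473817 -0.06478101]
0.11 [ 0.64572399 -0.06498116]
0.0765 wrist [ 0.64493068 -0.06462835  0.0946175 ] top90,105 [array([ 0.64525779, -0.06427627]), array([ 0.64141244, -0.06391691])] both [ 0.64488523 -0.06459053  0.09376817] 1.0011254207575333
0.09 [ 0.64469631 -0.06446525]
0.1 [ 0.64528947 -0.06473805]
0.11 [ 0.646306   -0.06495275]
```

```bash
python3 -c "
from h import *
rows([.644,-.065,.165],open_=-1,n=8)"
```

```text
time 11.95 pos [ 0.5026 -0.0757  0.2889] yaw -87.89 tilt [-0.0362  0.0274 -0.999 ] F [ 0.1   0.07 -4.53] T [-0.006 -0.027 -0.048] op 0.0174
[0.0155, -0.0007, -0.0177, 0.0, -1]
[0.0155, -0.0007, -0.0177, 0.0, -1]
[0.0155, -0.0007, -0.0177, 0.0, -1]
[0.0155, -0.0007, -0.0177, 0.0, -1]
[0.0155, -0.0007, -0.0177, 0.0, -1]
[0.0155, -0.0007, -0.0177, 0.0, -1]
[0.0155, -0.0007, -0.0177, 0.0, -1]
[0.0155, -0.0007, -0.0177, 0.0, -1]
```

Emit:
play_rows(moves=[[[0.01,-0.0007,-0.018,0,-1],[0.012,-0.0007,-0.018,0,-1],[0.013,-0.0007,-0.018,0,-1],[0.013,-0.0007,-0.018,0,-1],[0.013,-0.0007,-0.018,0,-1],[0.013,-0.0007,-0.018,0,-1],[0.013,-0.0007,-0.018,0,-1],[0.013,-0.0007,-0.012,0,-1],[0.006,0,-0.005,0,-1],[0,0,0,0,-1]]])

```text
time: 12.95
tool_pos: [0.642, -0.0669, 0.1667]
tool_rot: [-0.564, 1.516, 2.618]
contact_force: [-0.1, 0.1, -4.0]
opening: 0.0177
```

```bash
python3 -c "
from h import *
rows([.644,-.065,.165],open_=-1,n=1); print(robot.observe()['qpos'])"
```

```text
time 12.95 pos [ 0.642  -0.0669  0.1667] yaw -87.76 tilt [-0.0473  0.0273 -0.9985] F [-0.15  0.13 -3.95] T [-0.05  -0.019  0.005] op 0.0177
[0.0017, -0.0018, -0.002, 0.0, -1]
[-0.23100827  0.62269999  1.1442166   0.01592126  1.42698891  1.29729022]
```

Emit:
play_rows(moves=[[[0.002,0,-0.002,0,-1],[0.003,-0.002,0,0,-1],[0.003,0,0,0,-1],[0.003,0,0,0,-1],[0.003,0,0,0,-1],[0.003,0,0,0,-1],[0.003,0,0,0,-1],[0.002,0,0,0,-1],[0,0,0,0,-1],[0,0,0,0,-1]]])

```text
time: 13.95
tool_pos: [0.642, -0.065, 0.146]
tool_rot: [-0.574, 1.519, 2.608]
contact_force: [0.0, 0.6, -3.4]
opening: 0.0176
```

```bash
python3 -c "
from h import *
rows([.644,-.065,.165],open_=-1,n=1); print(robot.observe()['qpos'])"
```

```text
time 13.95 pos [ 0.642 -0.065  0.146] yaw -87.77 tilt [-0.0445  0.0263 -0.9987] F [ 0.    0.63 -3.39] T [-0.015 -0.049 -0.045] op 0.0176
[-0.019, 0.0001, -0.002, 0.0, -1]
[-0.22802312  0.63456147  1.18004743  0.0158678   1.37630923  1.29973036]
```

Emit:
play_rows(moves=[[[0.002,0,0,0,-1],[0.002,0,0,0,-1],[0.002,0,-0.001,0,-1],[0.002,0,-0.001,0,-1],[0.002,0,0,0,-1],[0.002,0,0,0,-1],[0.002,0,0,0,-1],[0.002,0,0,0,-1],[0.002,0,0,0,-1],[0.002,0,0,0,-1]]])

```text
time: 14.95
tool_pos: [0.6433, -0.0642, 0.1248]
tool_rot: [-0.578, 1.519, 2.603]
contact_force: [-5.1, 2.3, 7.3]
opening: 0.0176
```

```bash
python3 -c "
from h import *
rows([.644,-.065,.165],open_=-1,n=1); print(robot.observe()['qpos'])"
```

```text
time 14.95 pos [ 0.6433 -0.0642  0.1248] yaw -87.76 tilt [-0.0442  0.0264 -0.9987] F [-5.14  2.35  7.3 ] T [ 0.209  0.698 -0.01 ] op 0.0176
[-0.0402, 0.0008, -0.0006, 0.0, -1]
[-0.22655963  0.65310337  1.20553616  0.01627245  1.33198554  1.30037576]
```

Emit:
play_rows(moves=[[[0.001,0,0,0,-1],[0,0,0,0,-1],[0.001,0,0,0,-1],[0,0,0,0,-1],[0.001,0,0,0,-1],[0,0,0,0,-1],[0.0005,0,0,0,-1],[0,0,0,0,-1],[0.0005,0,0,0,-1],[0,0,0,0,-1]]], grip_force=15)

```text
time: 15.95
tool_pos: [0.6435, -0.064, 0.1235]
tool_rot: [-0.595, 1.522, 2.587]
contact_force: [-2.3, -0.1, 0.8]
opening: 0.0176
```

```bash
python3 -c "
from h import *
rows([.644,-.065,.165],open_=-1,n=1); print(robot.observe()['qpos'])
snap('wrist','w8'); snap('scene','s8')
im=cv2.imread('pics/s8.png'); cv2.imwrite('pics/s8z.png',cv2.resize(im[95:215,170:330],None,fx=5,fy=5,interpolation=cv2.INTER_CUBIC))"
```

```text
time 15.95 pos [ 0.6435 -0.064   0.1235] yaw -87.75 tilt [-0.0413  0.0256 -0.9988] F [-2.35 -0.05  0.85] T [-0.087  0.175 -0.096] op 0.0176
[-0.0415, 0.0011, -0.0005, 0.0, -1]
[-0.22601651  0.65238845  1.21036732  0.01618484  1.32489892  1.30060343]
```

View pics/s8z.png

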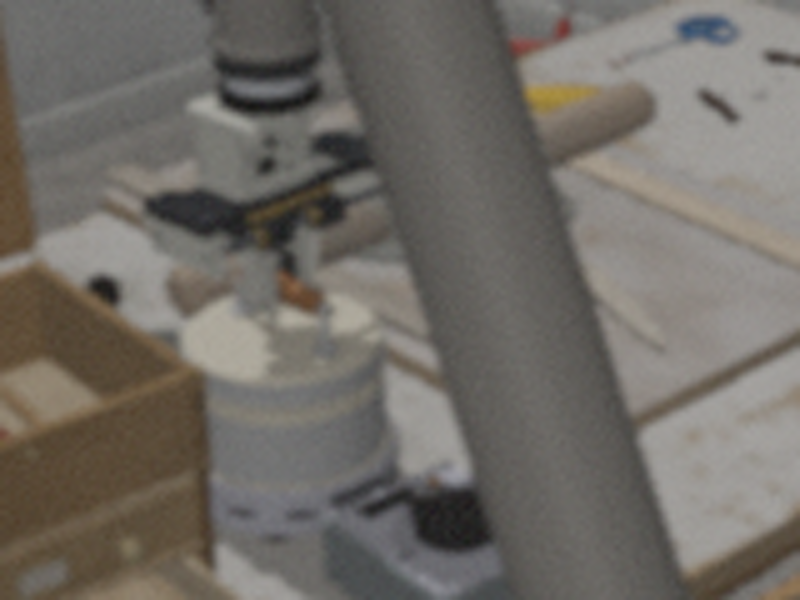

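View pics/w8.png

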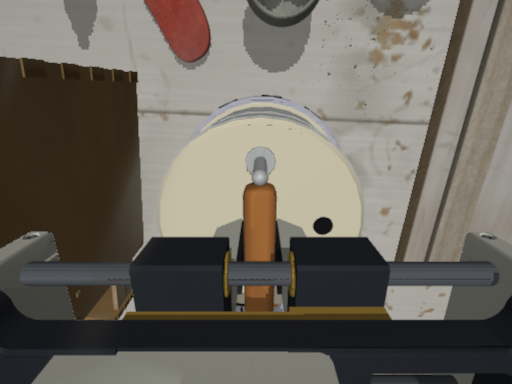

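Run:
```python
from h import *
W=robot.get_calibration('wrist');S=robot.get_calibration('scene')
s=robot.observe(); M=Ro.from_euler('xyz',s['tool_rot']).as_matrix(); x=M[:,0]; P=s['tool_pos']
t=np.linspace(0,2*np.pi,200)
def circ(c,n,R):
    n=n/np.linalg.norm(n); u=np.cross(n,[0,1,0]);u/=np.linalg.norm(u);v=np.cross(n,u)
    return np.array([c+R*(np.cos(a)*u+np.sin(a)*v) for a in t])
und=P+.014*x; top=und-.028*x
sets=[(circ(np.array([.6437,-.0646,.107]),np.array([0,0,1.]),.076),(0,0,255)),(circ(und,-x,.076),(0,255,0)),(circ(top,-x,.076),(255,0,0)),(circ(np.array([.6437,-.0646,.05]),np.array([0,0,1.]),.085),(255,0,255))]
for n,cal,roi,f in [('w8',W,(130,80,390,240),3),('s8',S,(170,130,290,220),6)]:
    im=cv2.imread(f'pics/{n}.png'); x0,y0,x1,y1=roi; a=cv2.resize(im[y0:y1,x0:x1],None,fx=f,fy=f,interpolation=cv2.INTER_CUBIC)
    for pts,col in sets:
        q=((np.array([proj(cal,p) for p in pts])-[x0,y0]+.5)*f).astype(np.int32); cv2.polylines(a,[q],True,col,1)
    cv2.imwrite(f'pics/{n}o.png',a)
```

```text
(no output)
```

View pics/w8o.png

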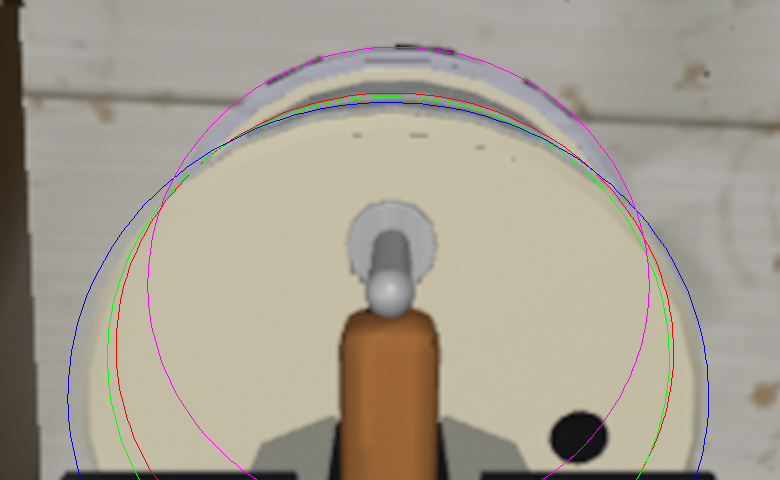

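View pics/s8o.png

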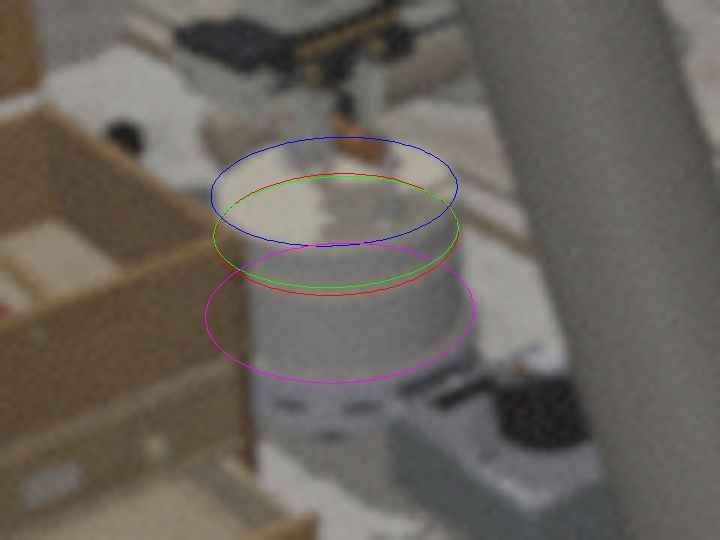

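```bash
python3 - <<'E'
from h import *
W=robot.get_calibration('wrist')
o,_=ray(W,(1,1)); print('cam',o)
def p(u,v): return (130+u/3-.5,80+v/3-.5)
print('cream outer',at(W,p(390,68),.107),at(W,p(390,68),.1))
print('crescent in',at(W,p(390,82),.107)); print('lid cream top',at(W,p(390,112),.135))
print('lid band top',at(W,p(390,102),.135))
print('pan',at(W,p(390,46),.05))
E
python3 - <<'E'
import cv2
im=cv2.imread('pics/w8.png')
cv2.imwrite('pics/w8c.png',cv2.resize(im[85:150,190:340],None,fx=5,fy=8,interpolation=cv2.INTER_CUBIC))
E
```

```text
cam [ 0.7357557  -0.0656035   0.30833948]
cream outer [ 0.72540913 -0.06069838  0.107     ] [ 0.72504941 -0.06052784  0.1       ]
crescent in [ 0.72219082 -0.06082641  0.107     ]
lid cream top [ 0.71803038 -0.06173132  0.135     ]
lid band top [ 0.72006286 -0.06165046  0.135     ]
pan [ 0.72887369 -0.05905535  0.05      ]
```

View pics/w8c.png

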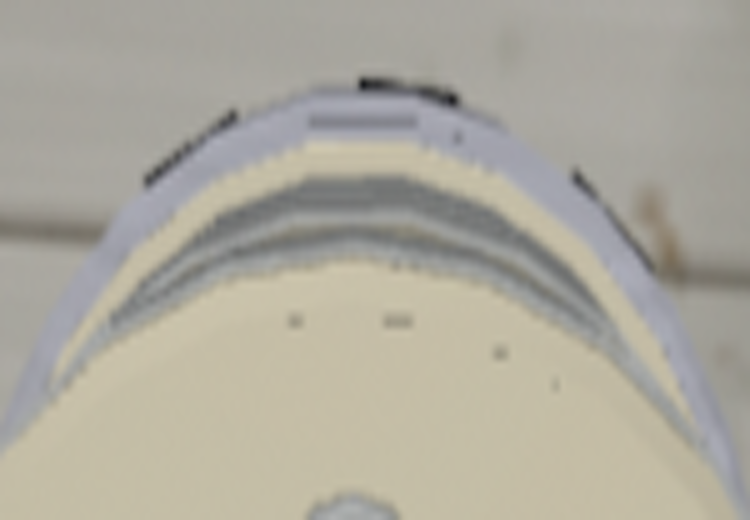

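Run:
```python
from h import *
W=robot.get_calibration('wrist')
for n,v,z in [('rim outer light grey top',205,.107),('olive',228,.107),('lid band lower',235,.11),('lid band top outer',248,.136),('lid cream edge',262,.138)]:
    print(n,85+v/8-.5,at(W,(190+360/5,85+v/8-.5),z).round(4))
```

```text
rim outer light grey top 110.125 [ 0.72   -0.0627  0.107 ]
olive 113.0 [ 0.718  -0.0628  0.107 ]
lid band lower 113.875 [ 0.7176 -0.0629  0.11  ]
lid band top outer 115.5 [ 0.719  -0.0633  0.136 ]
lid cream edge 117.25 [ 0.7182 -0.0634  0.138 ]
```

Emit:
play_rows(moves=[[[0.001,0,-0.0002,0,-1],[0.001,0,-0.0002,0,-1],[0.001,0,-0.0002,0,-1],[0.001,0,0,0,-1],[0.001,0,0,0,-1],[0,0,0,0,-1],[0,0,0,0,-1],[0,0,0,0,-1],[0,0,0,0,-1],[0,0,0,0,-1]]], grip_force=12)

```text
time: 17.05
tool_pos: [0.6438, -0.0633, 0.1218]
tool_rot: [-0.614, 1.524, 2.568]
contact_force: [-3.4, 1.4, 2.3]
opening: 0.018
```

```bash
python3 -c "
from h import *
rows([.644,-.065,.165],open_=-1,n=1); print(robot.observe()['qpos'])"
```

```text
time 17.05 pos [ 0.6438 -0.0633  0.1218] yaw -87.72 tilt [-0.0397  0.0256 -0.9989] F [-3.42  1.41  2.29] T [ 0.105  0.431 -0.077] op 0.018
[-0.0432, 0.0017, -0.0001, 0.0, -1]
[-0.22513541  0.65320378  1.21367206  0.01662524  1.31914022  1.3008554 ]
```

Emit:
play_rows(moves=[[[0.0015,0,0,0,-1],[0.0015,0,0,0,-1],[0.0015,0,0,0,-1],[0.0015,0,0,0,-1],[0.0015,0,0,0,-1],[0.0015,0,0,0,-1],[0.0015,0,0,0,-1],[0,0,0,0,-1],[0,0,0,0,-1],[0,0,0,0,-1]]], grip_force=8)

```text
time: 18.05
tool_pos: [0.6454, -0.0635, 0.1204]
tool_rot: [-0.709, 1.533, 2.473]
contact_force: [-3.4, 2.2, 3.4]
opening: 0.0181
```

```bash
python3 -c "
from h import *
rows([.644,-.065,.165],open_=-1,n=1); print(robot.observe()['qpos'])
snap('wrist','w9')
im=cv2.imread('pics/w9.png')
cv2.imwrite('pics/w9c.png',cv2.resize(im[85:235,140:380],None,fx=3.3,fy=3.3,interpolation=cv2.INTER_CUBIC))"
```

```text
time 18.05 pos [ 0.6454 -0.0635  0.1204] yaw -87.7 tilt [-0.0297  0.0235 -0.9993] F [-3.35  2.16  3.4 ] T [ 0.186  0.535 -0.066] op 0.0181
[-0.0446, 0.0015, 0.0015, 0.0, -1]
[-0.22490609  0.65072076  1.22190111  0.01684744  1.30319697  1.30066624]
```

View pics/w9c.png

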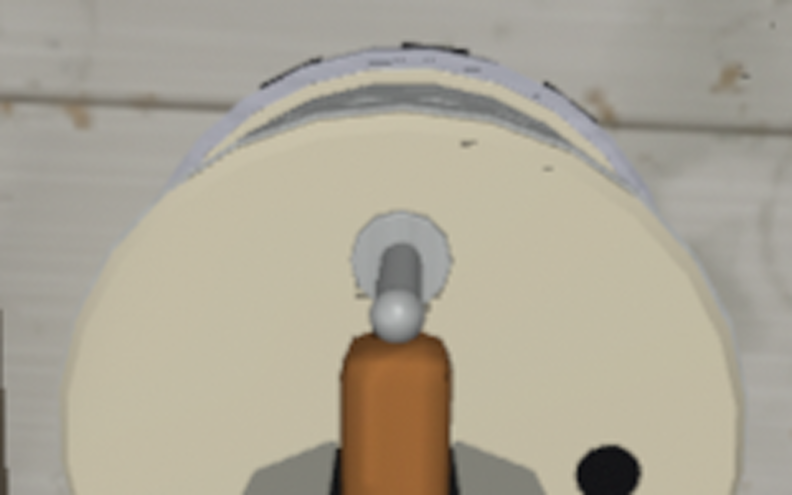

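Emit:
play_rows(moves=[[[0.002,0,0,0,-1],[0.002,0,0,0,-1],[0.002,0,0,0,-1],[0.002,0,0,0,-1],[0.002,0,0,0,-1],[0.002,0,0,0,-1],[0.002,0,0,0,-1],[0.002,0,0,0,-1],[0.001,0,0,0,-1],[0,0,0,0,-1]]])

```text
time: 19.1
tool_pos: [0.6495, -0.0634, 0.1153]
tool_rot: [-1.043, 1.546, 2.14]
contact_force: [-2.2, 1.6, -0.2]
opening: 0.0176
```

```bash
python3 -c "
from h import *
rows([.644,-.065,.165],open_=-1,n=1); print(robot.observe()['qpos'])
"
```

```text
time 19.1 pos [ 0.6495 -0.0634  0.1153] yaw -87.65 tilt [-0.0131  0.0205 -0.9997] F [-2.19  1.6  -0.2 ] T [ 0.101  0.274 -0.067] op 0.0176
[-0.0497, 0.0014, 0.0055, 0.0, -1]
[-0.22384079  0.65146223  1.23478319  0.01784071  1.27269981  1.30050672]
```

```bash
cat > ov.py <<'E'
from h import *
import sys
n=sys.argv[1]; W=robot.get_calibration('wrist'); snap('wrist',n)
kx,ky,kz=.6437,-.0640,.106
if len(sys.argv)>2: kx,ky,kz=map(float,sys.argv[2:5])
t=np.linspace(0,2*np.pi,200); C=lambda z,R:np.array([[kx+R*np.cos(a),ky+R*np.sin(a),z] for a in t])
im=cv2.imread(f'pics/{n}.png'); x0,y0,f=135,80,3.2; a=cv2.resize(im[80:240,135:385],None,fx=f,fy=f,interpolation=cv2.INTER_CUBIC)
for pts,col in [(C(kz,.076),(0,0,255)),(C(kz+.028,.076),(255,0,0)),(C(.05,.085),(255,0,255))]:
    q=((np.array([proj(W,p) for p in pts])-[x0,y0]+.5)*f).astype(np.int32); cv2.polylines(a,[q],True,col,1)
cv2.imwrite(f'pics/{n}o.png',a)
E
python3 ov.py w10
```

```text
(no output)
```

View pics/w10o.png

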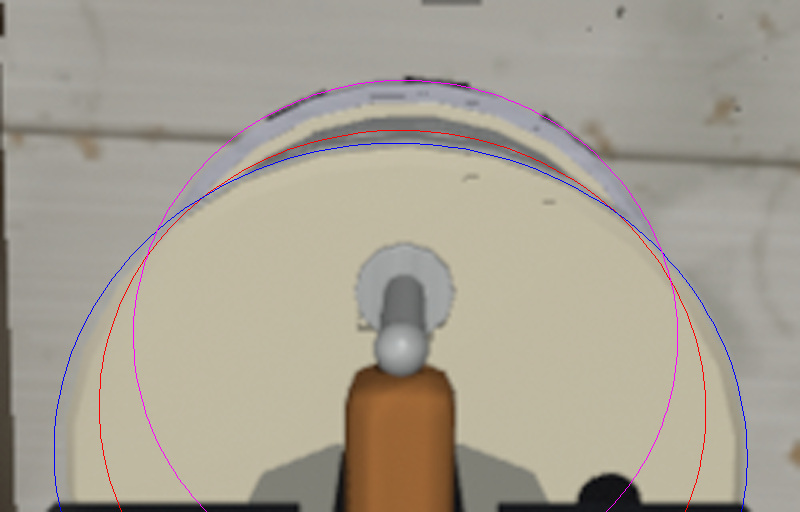

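Emit:
play_rows(moves=[[[0.001,0,0,0,-1],[0,0,0,0,-0.58],[0,0,0,0,-0.55],[0,0,0,0,-0.5],[0,0,0,0,-0.4],[0,0,0,0,-0.3],[0,0,0,0,-0.2],[0,0,0,0,-0.1],[0,0,0,0,0],[0,0,0,0,0.1]]])

```text
time: 20.15
tool_pos: [0.6508, -0.0643, 0.1129]
tool_rot: [-1.081, 1.548, 2.101]
contact_force: [0.2, 0.7, 0.3]
opening: 0.0488
```

```bash
python3 ov.py w11; python3 -c "
from h import *
rows([.644,-.065,.165],open_=-1,n=1)"
```

```text
time 20.2 pos [ 0.6508 -0.0643  0.1129] yaw -87.67 tilt [-0.0114  0.0197 -0.9997] F [-0.16 -0.62  0.56] T [-0.008 -0.036 -0.013] op 0.0502
[-0.0521, 0.0004, 0.0068, 0.0, -1]
```

View pics/w11o.png

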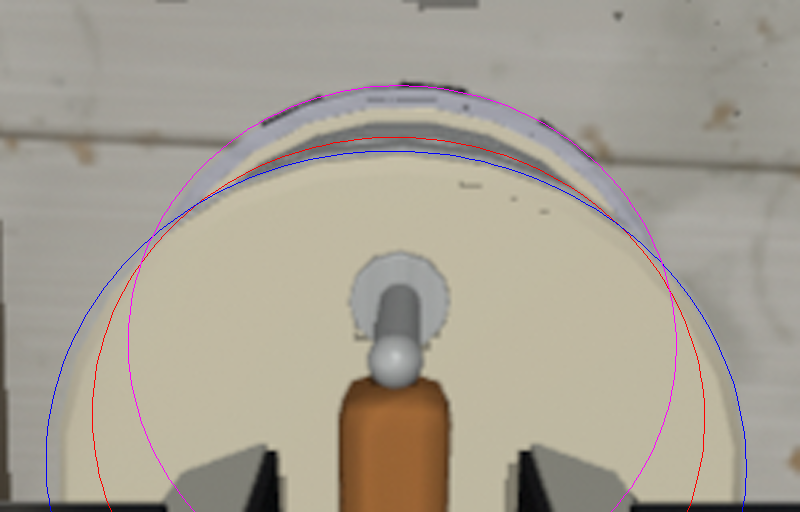

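Emit:
play_rows(moves=[[[-0.004,0,0,0,0.3],[-0.008,0,0,0,0.5],[-0.01,0,0,0,0.5],[-0.012,0,0,0,0.5],[-0.012,0,0,0,0.5],[-0.012,0,0,0,0.5],[-0.012,0,0,0,0.5],[-0.012,0,0.01,0,0.5],[-0.012,0,0.012,0,0.5],[-0.006,0,0.015,0,0.5]]])

```text
time: 21.2
tool_pos: [0.6143, -0.068, 0.2232]
tool_rot: [-1.186, 1.55, 1.997]
contact_force: [0.4, 0.8, 0.2]
opening: 0.0692
```

```bash
python3 ov.py w12; python3 -c "
from h import *
rows([.45,-.055,.19],-45,open_=.5,n=9)"
```

```text
time 21.25 pos [ 0.6126 -0.0682  0.2246] yaw -87.64 tilt [-0.0086  0.0185 -0.9998] F [ 1.58 -0.98  2.26] T [ 0.007 -0.063  0.   ] op 0.0685
[0.0038, -0.0022, 0.018, np.float64(-4.74), 0.5]
[0.0038, -0.0037, 0.0177, np.float64(-4.74), 0.5]
[0.0038, -0.0051, 0.0174, np.float64(-4.74), 0.5]
[0.0038, -0.0066, 0.0169, np.float64(-4.74), 0.5]
[0.0038, -0.0079, 0.0163, np.float64(-4.74), 0.5]
[0.0038, -0.0092, 0.0156, np.float64(-4.74), 0.5]
[0.0038, -0.0105, 0.0148, np.float64(-4.74), 0.5]
[0.0038, -0.0117, 0.0139, np.float64(-4.74), 0.5]
[0.0038, -0.0128, 0.0128, np.float64(-4.74), 0.5]
```

View pics/w12.png

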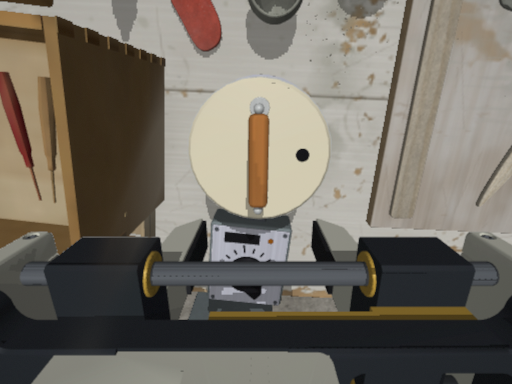

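Emit:
play_rows(moves=[[[0.002,-0.002,0.018,-4.7,0.5],[0.003,-0.0037,0.018,-4.7,0.5],[0.003,-0.005,0.0174,-4.7,0.5],[0.003,-0.0065,0.017,-4.7,0.5],[0.003,-0.008,0.0163,-4.7,0.5],[0.003,-0.009,0.0156,-4.7,0.5],[0.003,-0.0105,0.0148,-4.7,0.5],[0.003,-0.011,0.012,-4.7,0.5],[0.002,-0.008,0.008,-4.7,0.5],[0,0,0,0,0.5]]])

```text
time: 22.25
tool_pos: [0.4482, -0.0558, 0.2048]
tool_rot: [-2.087, 1.553, 1.863]
contact_force: [-0.3, -0.1, 0.1]
opening: 0.0691
```

```bash
python3 -c "
from h import *
rows([.44,-.054,.15],-45,open_=.5,n=5)
snap('wrist','w13');rows([.44,-.054,.15],-45,open_=.5,n=1)
snap('top','t13')
im=cv2.imread('pics/t13.png'); cv2.imwrite('pics/t13z.png',cv2.resize(im[125:245,195:355],None,fx=5,fy=5,interpolation=cv2.INTER_CUBIC))"
```

```text
time 22.25 pos [ 0.4482 -0.0558  0.2048] yaw -43.68 tilt [-0.0052  0.0173 -0.9998] F [-0.29 -0.11  0.05] T [ 0.015 -0.099 -0.017] op 0.0691
[0.011, -0.0014, 0.0009, np.float64(0.26), 0.5]
[0.011, -0.0014, 0.0009, np.float64(0.26), 0.5]
[0.011, -0.0014, 0.0009, np.float64(0.26), 0.5]
[0.011, -0.0014, 0.0009, np.float64(0.26), 0.5]
[0.011, -0.0014, 0.0009, np.float64(0.26), 0.5]
time 22.3 pos [ 0.4491 -0.0559  0.205 ] yaw -43.81 tilt [-0.0042  0.0172 -0.9998] F [ 0.02 -0.06  0.31] T [-0.06  -0.022 -0.042] op 0.069
[0.055, -0.0079, 0.0049, np.float64(1.19), 0.5]
```

View pics/w13.png

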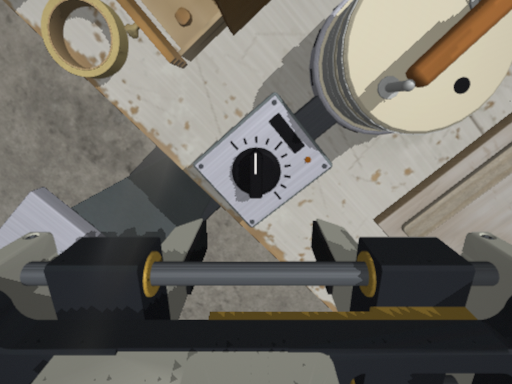

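View pics/t13z.png

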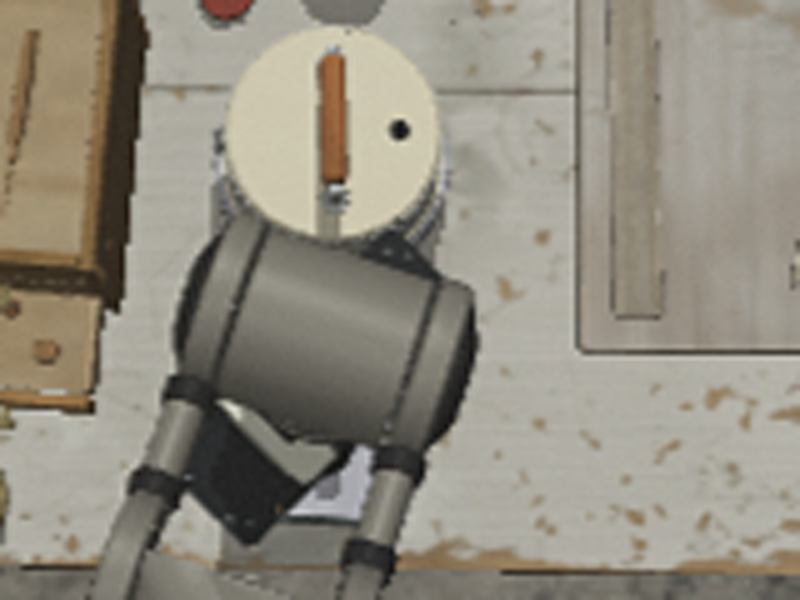

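```bash
python3 -c "
from h import *
im=cv2.imread('pics/w13.png'); cv2.imwrite('pics/w13z.png',cv2.resize(im[85:230,185:340],None,fx=4,fy=4,interpolation=cv2.INTER_CUBIC))
T=robot.get_calibration('top'); print('lid',at(T,(195+66.7-.4,125+26.5-.4),.134))
W=robot.get_calibration('wrist')
for p in [(272,96),(330,162),(251,226),(194,165)]: print(at(W,p,.062).round(4))
print(np.mean([at(W,p,.062) for p in [(272,96),(330,162),(251,226),(194,165)]],0))
"
```

```text
lid [ 0.64194421 -0.06478735  0.134     ]
[ 0.5217 -0.001   0.062 ]
[ 0.5205 -0.1091  0.062 ]
[ 0.3863 -0.104   0.062 ]
[0.3933 0.0069 0.062 ]
[ 0.45545924 -0.05181072  0.062     ]
```

View pics/w13z.png

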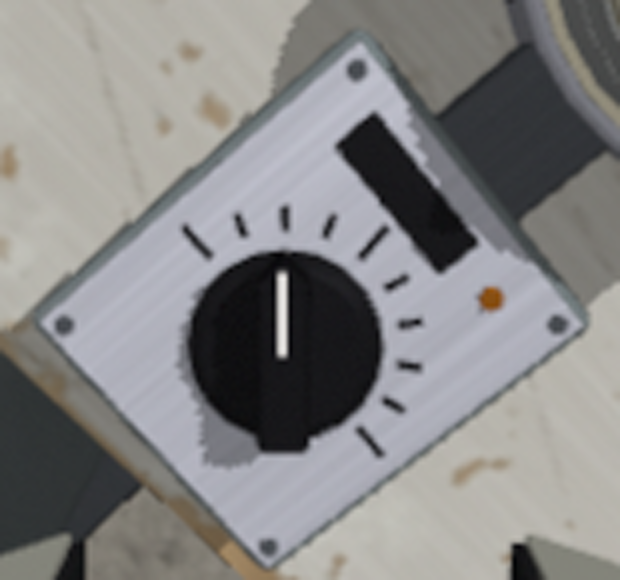

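```bash
python3 -c "
from h import *
W=robot.get_calibration('wrist'); f=lambda u,v:(185+u/4-.4,85+v/4-.4)
c=at(W,f(286,344),.071); print('skirt',c,[np.linalg.norm(at(W,f(*a),.071)-at(W,f(*b),.071)) for a,b in (((190,344),(382,344)),((286,248),(286,440)))])
a=at(W,f(282,270),.095);b=at(W,f(282,357),.095);e=at(W,f(283,452),.09); print('line',a,b,np.degrees(np.arctan2(*(a-b)[1::-1])),'tail',e,'mean',)
rows([.44,-.053,.1],-44,open_=.5,n=8)
"
```

```text
skirt [ 0.4471683  -0.05148141  0.071     ] [np.float64(0.05963791163498302), np.float64(0.06140412780400974)]
line [ 0.46588662 -0.03140702  0.095     ] [ 0.44827746 -0.04957341  0.095     ] 45.89233957727022 tail [ 0.42687099 -0.07187797  0.09      ] mean
time 22.35 pos [ 0.4499 -0.0561  0.205 ] yaw -43.85 tilt [-0.0036  0.017  -0.9998] F [ 0.2  -0.11  0.59] T [-0.037 -0.049 -0.015] op 0.0688
[0.0131, -0.0012, 0.0006, np.float64(0.02), 0.5]
[0.0131, -0.0012, 0.0006, np.float64(0.02), 0.5]
[0.0131, -0.0012, 0.0006, np.float64(0.02), 0.5]
[0.0131, -0.0012, 0.0006, np.float64(0.02), 0.5]
[0.0131, -0.0012, 0.0006, np.float64(0.02), 0.5]
[0.0131, -0.0012, 0.0006, np.float64(0.02), 0.5]
[0.0131, -0.0012, 0.0006, np.float64(0.02), 0.5]
[0.0131, -0.0012, 0.0006, np.float64(0.02), 0.5]
```

Emit:
play_rows(moves=[[[0.008,-0.0008,0.0001,0,0.3],[0.0125,-0.0008,0.0001,0,0.2],[0.0125,-0.0008,0.0001,0,0.2],[0.0125,-0.0008,0.0001,0,0.2],[0.0125,-0.0008,0.0001,0,0.2],[0.0125,-0.0008,0.0001,0,0.2],[0.0125,-0.0008,0.0001,0,0.2],[0.0125,-0.0008,0.0001,0,0.2],[0.006,0,0,0,0.2],[0,0,0,0,0.2]]])

```text
time: 23.35
tool_pos: [0.4492, -0.0507, 0.0956]
tool_rot: [-2.18, 1.553, 1.753]
contact_force: [-0.7, 0.9, 0.3]
opening: 0.055
```

```bash
python3 -c "
from h import *
rows([.4447,-.052,.05],-44,open_=.2,n=8)
snap('wrist','w14')
rows([.4447,-.052,.05],-44,open_=.2,n=1)
im=cv2.imread('pics/w14.png'); cv2.imwrite('pics/w14z.png',cv2.resize(im[85:310,140:380],None,fx=2.6,fy=2.6,interpolation=cv2.INTER_CUBIC))"
```

```text
time 23.35 pos [ 0.4492 -0.0507  0.0956] yaw -44.62 tilt [-0.0032  0.0172 -0.9998] F [-0.72  0.87  0.27] T [ 0.003 -0.005 -0.066] op 0.055
[0.0057, -0.0003, 0.0005, np.float64(-0.08), 0.2]
[0.0057, -0.0003, 0.0005, np.float64(-0.08), 0.2]
[0.0057, -0.0003, 0.0005, np.float64(-0.08), 0.2]
[0.0057, -0.0003, 0.0005, np.float64(-0.08), 0.2]
[0.0057, -0.0003, 0.0005, np.float64(-0.08), 0.2]
[0.0057, -0.0003, 0.0005, np.float64(-0.08), 0.2]
[0.0057, -0.0003, 0.0005, np.float64(-0.08), 0.2]
[0.0057, -0.0003, 0.0005, np.float64(-0.08), 0.2]
time 23.4 pos [ 0.4494 -0.0508  0.096 ] yaw -44.62 tilt [-0.0027  0.0171 -0.9999] F [-0.18  0.29 -0.19] T [-0.063 -0.029 -0.016] op 0.0554
[0.046, -0.0025, 0.0041, np.float64(-0.62), 0.2]
```

View pics/w14z.png

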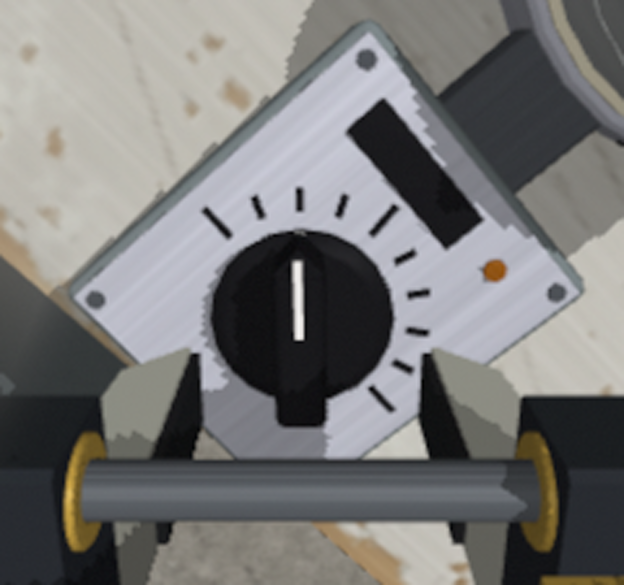

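```bash
python3 -c "
from h import *
W=robot.get_calibration('wrist'); f=lambda u,v:(140+u/2.6-.3,85+v/2.6-.3)
print('skirt',at(W,f(302,316),.071)); a=at(W,f(297,262),.095);b=at(W,f(299,340),.095); print(a,b,np.degrees(np.arctan2(*(a-b)[1::-1])))
print('tail',at(W,f(300,425),.095),at(W,f(300,425),.085)); print(at(W,f(202,316),.071),at(W,f(402,316),.071))
P=robot.observe()['tool_pos']
for q in [(.4447,-.0522,.095)]: print(proj(W,q))
"
```

```text
skirt [ 0.44561895 -0.05094348  0.071     ]
[ 0.4634428  -0.03187767  0.095     ] [ 0.44676255 -0.04942928  0.095     ] 46.45812761857593
tail [ 0.42689444 -0.06980659  0.095     ] [ 0.42255043 -0.07375698  0.085     ]
[ 0.42191644 -0.02782999  0.071     ] [ 0.46921302 -0.07395121  0.071     ]
[255.33818956 219.54376887]
```

Emit:
play_rows(moves=[[[0.006,-0.0004,0.0006,-0.1,0.2],[0.007,-0.0004,0.0006,-0.1,0.2],[0.007,-0.0004,0.0006,-0.1,0.2],[0.007,-0.0004,0.0006,-0.1,0.2],[0.007,-0.0004,0.0006,-0.1,0.2],[0.006,-0.0004,0.0006,0,0.2],[0.004,0,0,0,0.2],[0.002,0,0,0,0.2],[0,0,0,0,0],[0,0,0,0,-0.2]]])

```text
time: 24.4
tool_pos: [0.446, -0.0514, 0.0471]
tool_rot: [-2.376, 1.555, 1.566]
contact_force: [0.9, -0.6, 0.7]
opening: 0.0435
```

```bash
python3 -c "
from h import *
snap('wrist','w15')
rows([.445,-.0515,.046],-43.8,open_=.2,n=1)
im=cv2.imread('pics/w15.png'); cv2.imwrite('pics/w15z.png',cv2.resize(im[85:310,140:380],None,fx=2.6,fy=2.6,interpolation=cv2.INTER_CUBIC))"
```

```text
time 24.45 pos [ 0.446  -0.0514  0.0472] yaw -44.12 tilt [ 1.000e-04  1.620e-02 -9.999e-01] F [ 0.74 -0.28  0.76] T [-0.066 -0.031  0.019] op 0.0398
[0.0012, -0.0007, 0.0008, np.float64(-0.32), 0.2]
```

View pics/w15z.png

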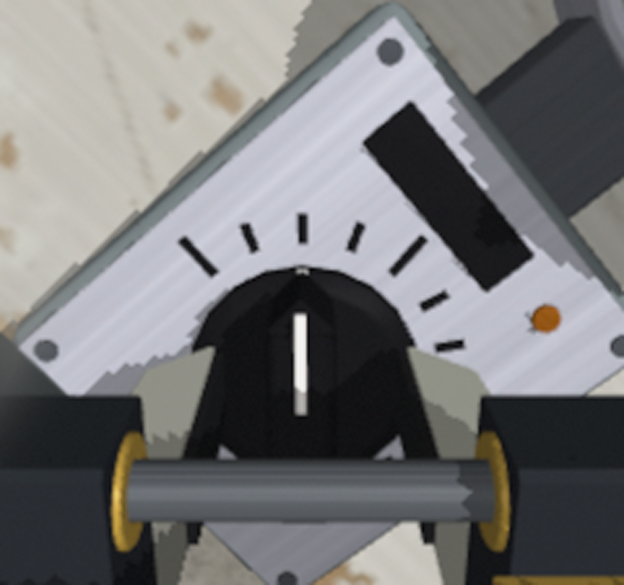

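Emit:
play_rows(moves=[[[0.001,-0.001,0.0004,-0.3,-0.4],[0,-0.001,0.0004,0,-0.5],[0,0,0,0,-0.6],[0,0,0,0,-0.8],[0,0,0,0,-1],[0,0,0,0,-1],[0,0,0,0,-1],[0,0,0,0,-1],[0,0,0,0,-1],[0,0,0,0,-1]]], grip_force=25)

```text
time: 25.45
tool_pos: [0.4443, -0.0505, 0.0467]
tool_rot: [-2.468, 1.555, 1.48]
contact_force: [-0.4, -1.0, -0.5]
opening: 0.0158
```

```bash
python3 -c "
from h import *
rows([.445,-.0515,.046],-43.8,open_=.2,n=1)"
```

```text
time 25.45 pos [ 0.4443 -0.0505  0.0467] yaw -43.78 tilt [ 0.0014  0.0158 -0.9999] F [-0.38 -1.04 -0.46] T [-0.042 -0.077  0.039] op 0.0158
[0.0007, 0.0012, 0.0002, np.float64(0.02), 0.2]
```

Emit:
play_rows(moves=[[[0,0,0,5,-1],[0,0,0,7,-1],[0,0,0,7,-1],[0,0,0,7,-1],[0,0,0,7,-1],[0,0,0,7,-1],[0,0,0,7,-1],[0,0,0,7,-1],[0,0,0,4,-1],[0,0,0,0,-1]]])

```text
time: 26.45
tool_pos: [0.4448, -0.0524, 0.0467]
tool_rot: [-1.538, 1.558, 1.358]
contact_force: [0.3, 1.8, -1.0]
opening: 0.0157
```

```bash
python3 -c "
from h import *
rows([.4445,-.0507,.046],-123.8,open_=-1,n=3)"
```

```text
time 26.45 pos [ 0.4448 -0.0524  0.0467] yaw -104.08 tilt [ 0.0027  0.0123 -0.9999] F [ 0.31  1.79 -1.  ] T [-0.011 -0.11   0.028] op 0.0157
[0.0002, -0.0005, 0.0002, np.float64(6.57), -1]
[0.0002, -0.0005, 0.0003, np.float64(6.57), -1]
[0.0002, -0.0005, 0.0004, np.float64(6.57), -1]
```

60° turned so far; 19.7° remain (one click).

Emit:
play_rows(moves=[[[0,0,0,5,-1],[0,0,0,7,-1],[0,0,0,6,-1],[0,0,0,2,-1],[0,0,0,0,-1],[0,0,0,0,-1],[0,0,0,0,-1],[0,0,0,0,-1],[0,0,0,0,-1],[0,0,0,0,-1]]])

```text
time: 27.45
tool_pos: [0.4445, -0.053, 0.0467]
tool_rot: [-1.167, 1.56, 1.384]
contact_force: [0.4, 1.0, -1.0]
opening: 0.0161
```

```bash
python3 -c "
from h import *
rows([.4445,-.0507,.046],-123.8,open_=-1,n=1)
snap('wrist','w16')
im=cv2.imread('pics/w16.png'); cv2.imwrite('pics/w16z.png',cv2.resize(im[85:310,140:380],None,fx=2.6,fy=2.6,interpolation=cv2.INTER_CUBIC))"
```

```text
time 27.45 pos [ 0.4445 -0.053   0.0467] yaw -123.84 tilt [ 0.0021  0.0109 -0.9999] F [ 0.41  1.03 -1.02] T [-0.085 -0.062 -0.016] op 0.0161
[0.0007, -0.0019, 0.0013, np.float64(-0.04), -1]
```

View pics/w16z.png

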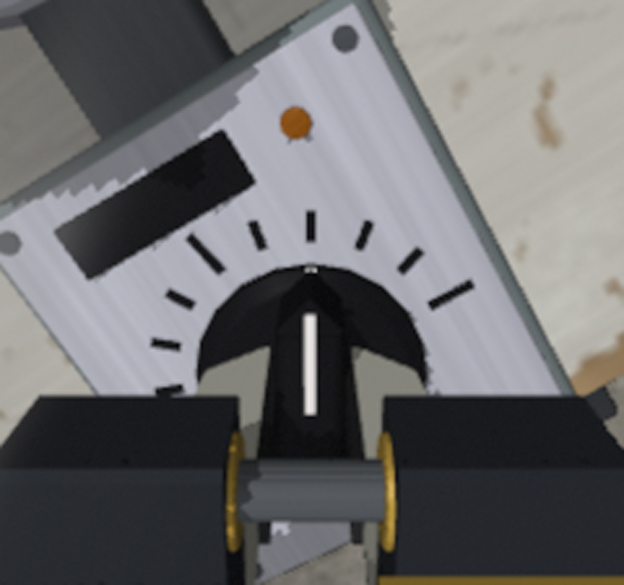

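Emit:
play_rows(moves=[[[0,0,0,0,-0.5],[0,0,0,0,-0.3],[0,0,0,0,0],[0,0,0,0,0.2],[0,0,0,0,0.2],[0,0,0,0,0.2],[-0.004,0,0,0,0.2],[-0.01,0,0,0,0.2],[-0.012,0,0,0,0.2],[-0.012,0,0,0,0.2]]])

```text
time: 28.5
tool_pos: [0.4436, -0.0532, 0.0863]
tool_rot: [-0.929, 1.559, 1.622]
contact_force: [-0.3, -0.5, -0.5]
opening: 0.055
```

Emit:
play_rows(moves=[[[-0.015,0,0,0,0.2],[-0.02,0,0,0,0.2],[-0.02,0,0,0,0.2],[-0.02,0,0,0,0.2],[-0.02,0,0,0,0.2],[-0.015,0,0,0,0.2],[-0.01,0,0,0,0.2],[0,0,0,0,0.2],[0,0,0,0,0.2],[0,0,0,0,0.2]]])

```text
time: 29.5
tool_pos: [0.4436, -0.0547, 0.22]
tool_rot: [-1.744, 1.558, 0.806]
contact_force: [0.5, 1.2, -0.3]
opening: 0.0552
```

```bash
python3 -c "
from h import *
rows([.4445,-.0507,.046],-123.8,open_=-1,n=1)
snap('wrist','w17'); snap('top','t17'); snap('scene','s17')
im=cv2.imread('pics/t17.png'); cv2.imwrite('pics/t17z.png',cv2.resize(im[125:245,125:325],None,fx=4,fy=4,interpolation=cv2.INTER_CUBIC))
im=cv2.imread('pics/s17.png'); cv2.imwrite('pics/s17z.png',cv2.resize(im[115:265,150:350],None,fx=4,fy=4,interpolation=cv2.INTER_CUBIC))"
```

```text
time 29.5 pos [ 0.4436 -0.0547  0.22  ] yaw -123.84 tilt [ 0.0088  0.0091 -0.9999] F [ 0.51  1.19 -0.33] T [0.067 0.054 0.013] op 0.0552
[0.174, -0.0038, 0.0015, np.float64(-0.04), -1]
```

View pics/w17.png

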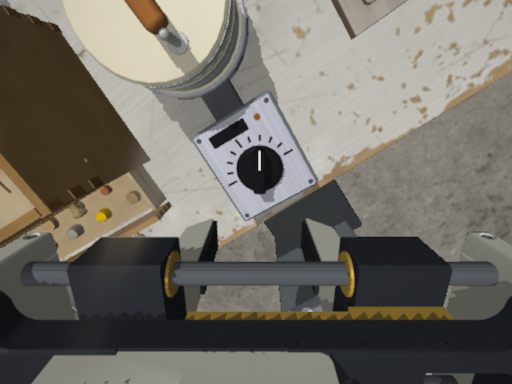

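View pics/t17z.png

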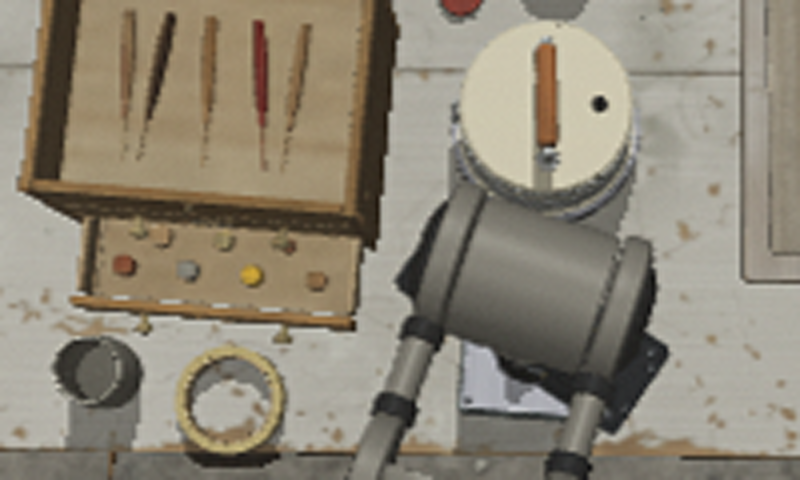

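View pics/s17z.png

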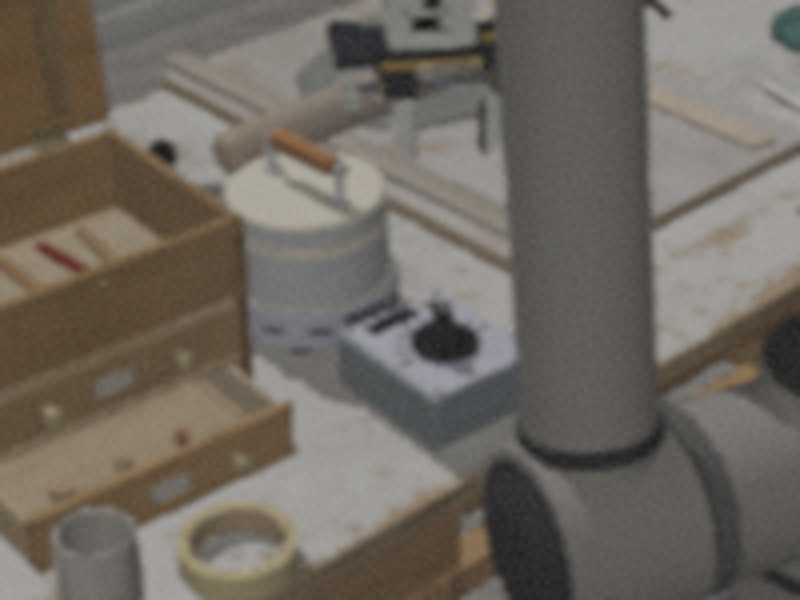

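```bash
python3 -c "
from h import *
print(robot.hand_in()); print(robot.observe()['time'])"
```

```text
the job is handed in; nothing more can be done
None
the job is handed in; nothing more can be done
```

I lowered the lid onto the kiln rim by feel, turned the selector four clicks clockwise from the third mark to the seventh, let go of both and handed the job in at about 30 s. The hand-in gives no verdict.

**Last checks**
- **Lid:** it lies flat by eye and centred. The top view puts it at (0.642, -0.065), against the kiln centre fitted at about (0.644, -0.065). First contact read about 11 N, and readings at the end of each call while pressing were lower. Force was read only once per call.
- **Selector:** the nose points at the seventh tick, with three ticks left to the long tenth. The tool turned 80.0°.
- **Bystanders:** the tape and beaker look untouched in the pictures; I did not measure them.
- **Robot:** it hangs free above the control box.

**What went wrong or disagreed**
- **Missed first grasp:** the pads' tips sit about 31–35 mm behind the stated tool point. The first grasp closed on air above the grip, and I corrected the heights after that.
- **Tilted tool:** the tool drifted to about 3° of tilt while carrying the lid. Light pressing on the rim with a weak grip levelled it to about 1.4° before release, and the lid then settled on the rim.
- **Rim height:** contact put the rim at about 0.106–0.107 m. The camera fit had said 0.096 to 0.101 m.

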